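Close out a digestion batch: seal the chamber, stack the empties, log the run

TASK

Close out this digestion batch. Tighten the four wing knobs on the chamber's cover crisscross in two passes: first every knob to about half way (yellow tick), going from each to the one opposite, and only then, crisscross again, every knob fully home against its stop (green tick); stack however many blue empty totes there are on the grey tote of the return base, each with its orange end opposite to that of the tote below so that they interlock and do not nest. When the cover is tight, log the run: hold the reader still for about two seconds with its window aimed square at the chamber's barcode label from about 10 cm, lay it flat back on the middle of its rest, and leave the bottles, glassware and tube rack standing.

Things in the scene. Friction and masses are not known exactly. Their poses are not given: they have to be found in the camera images.
- chamber: white round digestion chamber, fixed, 264 dia, cover top 85 above the table; origin at the centre of its underside on the table, z up. Four black wing knobs stand on the cover, 85 from the axis; a black pod with a sloped barcode label stands out on its +y side (to 205 from the axis, up to about 77 high)
- knob1_grip (a point): point on the axis of wing knob 1, at grip height, 122 above the table (wing top 129, disc below the wing 99). It stands in the chamber's +x +y corner; knobs 1 2 3 4 run clockwise from above, so knob 3 is across from it. Black wing 42 long x 14 wide x 32 high, its length along this frame's x, which turns with the knob; white pointer line on its -x half
- knob1 (a joint): turn of wing knob 1, rad, grows CLOCKWISE seen from above: 0 to 0.25 at the start (loose, pointer near the white tick), 1.05 = half way (pointer at the yellow tick), 2.1 = fully home against a hard stop (green tick). It stays where it is left; turning takes about 0.06 N m
- knob2_grip (a point): point on the axis of wing knob 2, at grip height, 122 above the table (wing top 129, disc below the wing 99). It stands in the chamber's +x -y corner; knobs 1 2 3 4 run clockwise from above, so knob 4 is across from it. Black wing 42 long x 14 wide x 32 high, its length along this frame's x, which turns with the knob; white pointer line on its -x half
- knob2 (a joint): turn of wing knob 2, rad, grows CLOCKWISE seen from above: 0 to 0.25 at the start (loose, pointer near the white tick), 1.05 = half way (pointer at the yellow tick), 2.1 = fully home against a hard stop (green tick). It stays where it is left; turning takes about 0.06 N m
- knob3_grip (a point): point on the axis of wing knob 3, at grip height, 122 above the table (wing top 129, disc below the wing 99). It stands in the chamber's -x -y corner; knobs 1 2 3 4 run clockwise from above, so knob 1 is across from it. Black wing 42 long x 14 wide x 32 high, its length along this frame's x, which turns with the knob; white pointer line on its -x half
- knob3 (a joint): turn of wing knob 3, rad, grows CLOCKWISE seen from above: 0 to 0.25 at the start (loose, pointer near the white tick), 1.05 = half way (pointer at the yellow tick), 2.1 = fully home against a hard stop (green tick). It stays where it is left; turning takes about 0.06 N m
- knob4_grip (a point): point on the axis of wing knob 4, at grip height, 122 above the table (wing top 129, disc below the wing 99). It stands in the chamber's -x +y corner; knobs 1 2 3 4 run clockwise from above, so knob 2 is across from it. Black wing 42 long x 14 wide x 32 high, its length along this frame's x, which turns with the knob; white pointer line on its -x half
- knob4 (a joint): turn of wing knob 4, rad, grows CLOCKWISE seen from above: 0 to 0.25 at the start (loose, pointer near the white tick), 1.05 = half way (pointer at the yellow tick), 2.1 = fully home against a hard stop (green tick). It stays where it is left; turning takes about 0.06 N m
- label: white barcode label plate 62 x 66 on the chamber's pod, fixed to it; origin at the centre of the label's face, z = outward normal of the face, which is tilted 0.4 rad from vertical towards the chamber's -x side; y is the chamber's y. Origin 62 above the table
- return_base: fixed return base: an aluminium plate 170 x 76 x 6 that carries a grey tote of the same shape as the blue ones. Origin: centre of the plate's underside on the table; the grey tote's underside is 6 above it. Orange-marked end at +x. The first tote stacked has its origin 6 + 43 = 49 above this origin, the next 92, the next 135
- tote_a: blue tote, loose, may be absent: 150 (x) x 60 (y) x 50 high, 0.16 kg. Origin: centre of its underside, z up; the rim at its +x end is orange. Grip the rim walls (22 to 50 above the origin, 4 thick) across the 60 mm width. Underside pods (43 x 128) enter another tote's mouth (52 x 142): orange ends OPPOSITE, it interlocks, 43 above the one below; together, it wrongly nests, 28 above
- tote_a_mark (a point): middle of the orange-marked rim of tote_a, 71 from its middle along its +x, 50 above its underside
- tote_b: blue tote, loose, may be absent: 150 (x) x 60 (y) x 50 high, 0.16 kg. Origin: centre of its underside, z up; the rim at its +x end is orange. Grip the rim walls (22 to 50 above the origin, 4 thick) across the 60 mm width. Underside pods (43 x 128) enter another tote's mouth (52 x 142): orange ends OPPOSITE, it interlocks, 43 above the one below; together, it wrongly nests, 28 above
- tote_b_mark (a point): middle of the orange-marked rim of tote_b, 71 from its middle along its +x, 50 above its underside
- tote_c: blue tote, loose, may be absent: 150 (x) x 60 (y) x 50 high, 0.16 kg. Origin: centre of its underside, z up; the rim at its +x end is orange. Grip the rim walls (22 to 50 above the origin, 4 thick) across the 60 mm width. Underside pods (43 x 128) enter another tote's mouth (52 x 142): orange ends OPPOSITE, it interlocks, 43 above the one below; together, it wrongly nests, 28 above
- tote_c_mark (a point): middle of the orange-marked rim of tote_c, 71 from its middle along its +x, 50 above its underside
- rest: the reader's rest, fixed: a grey block with a flat black rubber top, 150 (x) x 100 (y) x 35 high; origin: centre of its underside on the table
- reader: grey hand-held barcode reader, loose, lying flat on its rest: 130 long (x) x 54 wide (y) x 32 high, 0.18 kg; origin: centre of its underside, z up when it lies flat. Red nose at +x, green lamp on top of the nose. It looks out of its UNDERSIDE: along its own -z from the red window under the nose. Grip it across the 54 mm width, near the middle
- reader_window (a point): centre of the red window in the reader's underside, 45 from its origin towards the nose; same axes as the reader. It reads a label that lies straight in front of the window (along -z), square on, 50 to 150 away; about 90 to 100 is best
- tube_rack: bystander: white rack of blue-capped tubes, 70 x 160 x 112; origin: centre of its underside
- reagent: bystander: amber bottle, 64 dia, 130 high; origin: centre of its underside
- beaker: bystander: glass beaker, 64 dia, 75 high; origin: centre of its underside
- sample_jar: bystander: clear jar, 56 dia, 70 high; origin: centre of its underside
Things that resemble listed ones, but are neither listed nor needed, are in the scene too. What is shaped like the reader but brown is not meant. What is shaped like the tote_c but pink is not meant.

How it is judged:
By the outcome, as a careful person would: the job done as asked, in the order asked, and still so for the second after the job is handed in, with the robot touching nothing.
Of tote_a, tote_b, tote_c only 1 to 3 are there at a start; the rules pass over those that are not, and their reading is None.
At some moment in a run one of reader may be knocked a few centimetres aside while the robot is not near it.
Once in a run the grip may slacken for a moment while it holds something.
It also fails if it takes over 210 s, if anything falls off the work surface, if the arm or the gripper's body presses on something with over 40 N, if the wrist force passes 120 N, or if a joint passes its speed limit or range.

ROBOT

A 7-joint arm with a two-finger parallel gripper is mounted at the origin on the work surface. World frame = base frame: x ahead of the robot, y to its left, z up, the work surface at z = 0. Lengths are in m, angles in rad, forces in N, time in s.
With the tool pointing down it reaches from about 0.375 to 0.925 m from the base axis. Payload 3.1 kg.
Tool frame: the origin (TCP) lies midway between the tips of the shut fingers; the grasp point (between the pads) lies 19 mm behind it; z points along the fingers, y is the line along which they close (so a half turn about z gives the same grasp; the last joint's range is limited). The gripper opens to 85 mm and grips with 20 to 120 N. Pads are 22 mm wide; open, the fingers measure 114 mm over their backs; the gripper's body (76 mm by 85 mm) begins 54 mm behind the grasp point. The pads swing forward as they close: fully open they stand 13 mm farther back than shut.
Start: joints at [-1.416, 0.383, 0.044, 1.598, -0.018, 1.161, -0.05], TCP at [0.163, 0.629, 0.231] pointing down, gripper open.
Joint ranges: [-2.61, 2.61], [-0.41, 2.15], [-1.48, 1.57], [0, 2.5], [-1.57, 4.71], [0.05, 1.97], [-2.85, 2.85]. Speed limits (rad/s): [2.79, 2.79, 3.14, 3.14, 3.14, 3.14, 3.14].

INTERFACE

Orientations are given as a rotation vector (axis times angle).
In Python, from station import robot, cams, hand_in gives the robot as it stands.
- The arm moves only by the shell command python3 -m handwheel 'ROWS' [FORCE]. ROWS is JSON, one flat list of numbers, 7 for each row, row after row: the shift along the tool's x, y, z normalised to -1 to 1, where 1 is 15 cm, then the turn, a rotation vector about the tool's x, y, z normalised to -1 to 1, where 1 is pi/4 rad, then the closure in counts, from 0 (fully open) to 255 (shut). A call has 1 to 8 rows; each row shifts and turns the commanded pose from where the row before left it, along the tool's axes as they then stand; what a row does not reach is not made up. A row lasts 1/10 s, in which the tool goes at most 50 mm and 8.59 degrees, less where a joint would pass 70% of its speed; a pose out of reach is approached as far as the arm can. A call with a number of a shift or a turn outside -1 to 1 is refused whole. A call with a gripper value outside its range is refused whole. The fingers move at their own pace and stop on an object; FORCE is the grip in N (left out, the last holds). Time passes only in rows, so rows that do not move let the fingers close. It gives the time, the measured TCP pose, the force, the opening and the grip force at its end, in the units of the state.
- robot.get_obs(): the state, without advancing time (a new reading comes with each control period).
- cams.capture(name): name is "side" or "top"; returns the picture (384x512x3 uint8, red, green, blue); there is no depth.
- cams.get_calibration(name): a dict with "fx", "fy", "cx", "cy" (pixels), "rvec" (rotation vector, rad) and "tvec" (3), from world to camera coordinates, as OpenCV has them. Camera axes: x right, y down, z forward; pixel columns grow to the right and rows downward; lengths in m; the calibration is good to about 2 mm. A picture is of the moment at which its call begins. get_calibration takes no time and is no camera call.
- hand_in(): hands the job in; it is judged then, once.
Trained networks look in the newest picture that a camera, given by its name, has taken for a name from the list of things; names that differ only in an ending like _2 or _b are one class to them, and where a whole thing is asked for, a point or a joint stands for the part that bears it (a point fixed in the world has none). Each returns a list of dicts, best first, with "conf" (0 to 1); they miss things now and then, are a little off and sometimes report something else, mostly with a low value. They report only what shows in the picture. A call takes as long as a camera call. They do not tell look-alikes from the thing itself.
- cams.spot_in(camera, label): "centre" ([column, row] in pixels, amid what is visible of it).
- cams.trace(camera, label): "mask" (384x512 bool, what is visible of it) and "centre" ([column, row] in pixels, amid what is visible of it).
The state is a dict: "clock": time; "q": joint angles; "qvel": joint speeds; "joint_torque": joint torques, N m; "tool_pos": TCP position; "eef_rot": TCP orientation; "contact_force": force on the tool from outside, world axes, zero at the start; "ft_torque": the same for the moment, N m; "grip_width": opening from 0.0 (shut) to 1.0 (fully open); "grip_force": force on a finger pad.
Only numpy, scipy, OpenCV 4.12 (cv2) and the standard library are available. Lean on these libraries where they do the work, as an engineer would, in place of code of your own. Each camera call takes 0.05 s, during which the arm holds its last target. There are 200 camera calls.

## Working session

There is one attempt and no reset: what is moved stays moved. The work goes in short steps, Python scripts to look and compute and a shell command to move; the robot and the scene stay as the last step left them, time stands still between calls to the robot, and variables do not carry over. Pictures are saved under pics/ and viewed, at most 14 in all, crops included, and the job is handed in when it is done.

```bash
ls; mkdir -p pics
python3 - <<'E'
from station import robot,cams
import cv2,numpy as np
for n in("top","side"):
    im=cams.capture(n); cv2.imwrite(f"pics/{n}0.png",cv2.resize(im[:,:,::-1],(800,600),interpolation=cv2.INTER_CUBIC))
    c=cams.get_calibration(n);R=cv2.Rodrigues(np.array(c["rvec"]))[0]
    print(n,c, -R.T@np.array(c["tvec"]))
print(robot.get_obs())
E
```

```text
pics
top {'fx': 390.0161929406684, 'fy': 390.0161929406684, 'cx': 260.8431623838525, 'cy': 187.8904059561105, 'rvec': array([ 2.14664066, -2.1155447 ,  0.18777462]), 'tvec': array([-0.0364376 ,  0.55652418,  1.32226361])} [ 0.31951668 -0.02776641  1.39877304]
side {'fx': 349.2397709032636, 'fy': 349.2397709032636, 'cx': 250.48492867203814, 'cy': 193.6834413124029, 'rvec': array([ 2.12712784, -0.30885455,  0.13786836]), 'tvec': array([-0.50709249,  0.18284512,  0.9387938 ])} [ 0.31368296 -0.80421416  0.65326221]
{'clock': 0.1, 'q': array([-1.41579496,  0.38379742,  0.04381626,  1.59941703, -0.01789494,
        1.16122586, -0.04985984]), 'qvel': array([-0.00103989, -0.00329318,  0.00069359, -0.00266063,  0.00080486,
        0.00139565, -0.00094775]), 'joint_torque': array([ 2.75962506e-03, -4.34728146e+01,  1.02930855e+00, -2.50452518e+01,
        1.08787543e-02,  5.43388218e-03, -1.79625317e-06]), 'tool_pos': array([0.1623505 , 0.62850439, 0.22998389]), 'eef_rot': array([-0.39579996, -3.11637368,  0.00384632]), 'contact_force': array([-0.13113168, -0.03022167,  0.2265645 ]), 'ft_torque': array([-0.0102043 , -0.0476336 , -0.01382137]), 'grip_force': 0.0, 'grip_width': 1.002908289690242}
```

View pics/top0.png

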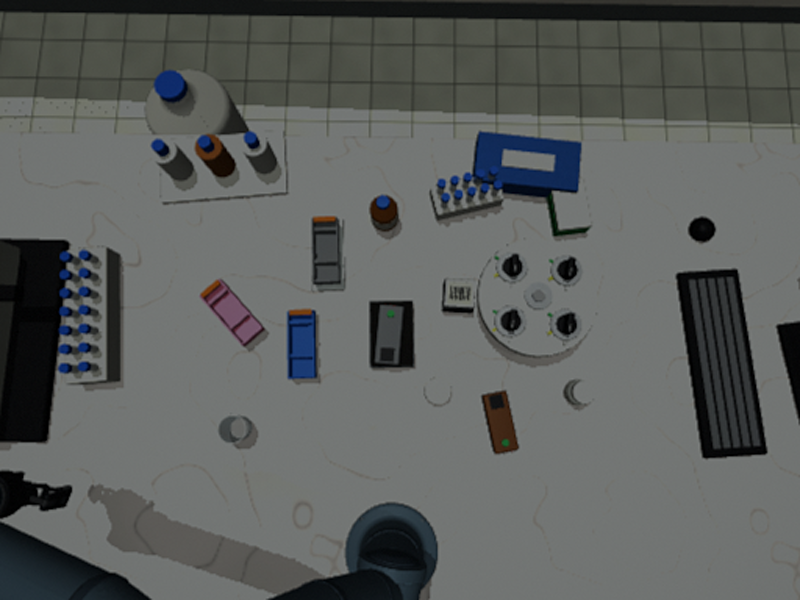

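View pics/side0.png

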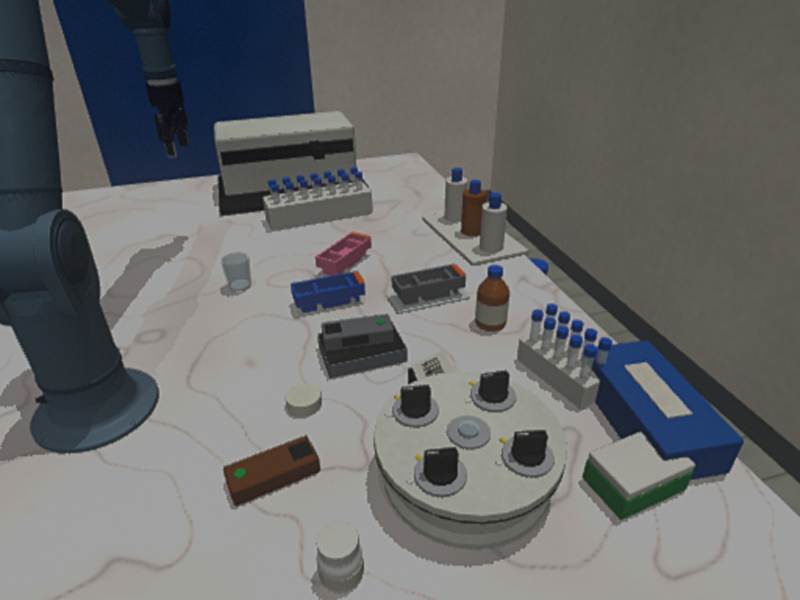

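The top view shows the chamber at about (535,297), with its pod and label on the left at (460,295). The reader on its black rest is at (390,333) and the brown look-alike at (500,420). There is one blue tote at (302,343), a pink look-alike at (232,312), and the grey tote on the base at (327,250). No other blue tote shows. Next I'll measure with the networks.

```bash
cat > h.py <<'E'
from station import robot,cams
import cv2,numpy as np
from scipy.optimize import minimize
from scipy.spatial.transform import Rotation as Ro
C={n:cams.get_calibration(n) for n in("top","side")}
def K(n): c=C[n]; return np.array([[c["fx"],0,c["cx"]],[0,c["fy"],c["cy"]],[0,0,1.]])
def proj(n,P): return cv2.projectPoints(np.atleast_2d(np.float64(P)),C[n]["rvec"],C[n]["tvec"],K(n),None)[0][:,0]
def unproj(n,px,z):
    R=cv2.Rodrigues(C[n]["rvec"])[0];o=-R.T@C[n]["tvec"];d=R.T@np.linalg.inv(K(n))@np.array([px[0],px[1],1.])
    return (o+d*(z-o[2])/d[2])
def box(lx,ly,z0,z1): return np.array([[a*lx/2,b*ly/2,z] for a in(-1,1) for b in(-1,1) for z in(z0,z1)])
def cyl(r,z0,z1): t=np.linspace(0,2*np.pi,48); return np.array([[r*np.cos(a),r*np.sin(a),z] for a in t for z in(z0,z1)])
def place(p,pts):
    c,s=np.cos(p[2]),np.sin(p[2]); return np.c_[p[0]+c*pts[:,0]-s*pts[:,1],p[1]+s*pts[:,0]+c*pts[:,1],pts[:,2]]
def sil(n,P,S=4):
    m=np.zeros((384*S,512*S),np.uint8); h=cv2.convexHull(np.float32(proj(n,P)))[:,0]
    cv2.fillConvexPoly(m,np.int32(np.round((h+.5)*S*16)),255,shift=4); return cv2.resize(m,(512,384),interpolation=cv2.INTER_AREA)/255.
def fit(pts,masks,p0,step=(.01,.01,.1)):
    f=lambda p:sum(np.abs(sil(n,place(p,pts))-m).sum()/m.sum() for n,m in masks.items())
    p0=np.array(p0,float);sx=np.vstack([p0]+[p0+np.eye(3)[i]*step[i] for i in range(3)])
    r=minimize(f,p0,method="Nelder-Mead",options=dict(initial_simplex=sx,xatol=2e-4,fatol=1e-3,maxiter=150)); return r.x,r.fun
E
python3 - <<'E'
from h import *
import pickle
np.set_printoptions(precision=3,suppress=True)
T={}
for n in("top","side"):
    im=cams.capture(n);T[n,"im"]=im
    for l in("chamber","knob1_grip","label","return_base","tote_a","rest","reader","tube_rack","reagent","beaker","sample_jar"):
        r=cams.trace(n,l);T[n,l]=r
        print(n,l,[(round(d["conf"],2),np.round(d["centre"]).astype(int).tolist(),int(d["mask"].sum()),np.round(unproj(n,d["centre"],.03)[:2],2).tolist()) for d in r][:6])
pickle.dump(T,open("T.pkl","wb"))
E
```

```text
top chamber [(0.81, [337, 189], 5061, [0.56, -0.3]), (0.64, [246, 215], 544, [0.46, 0.02]), (0.42, [294, 189], 318, [0.56, -0.14])]
top knob1_grip [(0.67, [328, 170], 132, [0.63, -0.27]), (0.58, [242, 132], 339, [0.77, 0.04])]
top label [(0.74, [294, 186], 285, [0.57, -0.15])]
top return_base [(0.61, [211, 160], 928, [0.66, 0.15])]
top tote_a [(0.91, [192, 220], 754, [0.44, 0.21]), (0.73, [149, 199], 815, [0.51, 0.37]), (0.31, [245, 134], 354, [0.76, 0.03])]
top rest [(0.88, [255, 210], 511, [0.48, -0.01])]
top reader [(0.74, [247, 212], 566, [0.47, 0.02]), (0.62, [294, 191], 349, [0.55, -0.15]), (0.6, [320, 266], 576, [0.29, -0.24]), (0.43, [256, 212], 517, [0.47, -0.01]), (0.42, [327, 203], 151, [0.51, -0.26])]
top tube_rack [(0.69, [294, 127], 1098, [0.79, -0.15])]
top reagent [(0.59, [244, 133], 349, [0.76, 0.04])]
top beaker [(0.87, [154, 274], 337, [0.25, 0.33])]
top sample_jar [(0.54, [368, 251], 261, [0.34, -0.4]), (0.49, [327, 208], 117, [0.49, -0.26])]
side chamber [(0.59, [297, 291], 11455, [0.55, -0.3])]
side knob1_grip [(0.72, [316, 245], 341, [0.66, -0.17]), (0.47, [280, 297], 445, [0.51, -0.31]), (0.19, [229, 210], 794, [0.48, 0.05])]
side label [(0.52, [276, 234], 297, [0.57, -0.1])]
side return_base [(0.56, [212, 183], 818, [0.45, 0.23])]
side tote_a [(0.93, [207, 187], 858, [0.43, 0.21]), (0.75, [218, 162], 632, [0.51, 0.37])]
side rest [(0.55, [231, 228], 972, [0.46, -0.03])]
side reader [(0.91, [172, 299], 1534, [0.27, -0.24]), (0.69, [226, 210], 791, [0.47, 0.06])]
side tube_rack [(0.93, [364, 225], 2282, [0.83, -0.13]), (0.65, [208, 188], 877, [0.44, 0.2])]
side reagent [(0.7, [315, 191], 744, [0.77, 0.07])]
side beaker [(0.76, [154, 172], 380, [0.26, 0.38]), (0.43, [234, 228], 952, [0.47, -0.04])]
side sample_jar [(0.56, [215, 355], 1142, [0.34, -0.4])]
```

```bash
cat > m.py <<'E'
from h import *
import pickle
np.set_printoptions(precision=4,suppress=True)
T=pickle.load(open("T.pkl","rb"))
def mk(n,l,c):
    return max([d for d in T[n,l] if np.hypot(*(np.array(d["centre"])-c))<12],key=lambda d:d["conf"])["mask"].astype(float)
# tote, reader, base (grey tote box only -> whole)
def allfit(name,pts,l,ct,cs,p0):
    M={"top":mk("top",l,ct),"side":mk("side",l,cs)}
    for ks in(["top","side"],["top"],["side"]): print(name,ks,*fit(pts,{k:M[k] for k in ks},p0))
allfit("tote",box(.15,.06,0,.05),"tote_a",(192,220),(207,187),(.45,.21,0))
allfit("reader",box(.13,.054,.035,.067),"reader",(247,212),(226,210),(.47,.01,0))
allfit("rest",box(.15,.1,0,.035),"rest",(255,210),(231,228),(.47,0,0))
print("base",fit(np.vstack([box(.17,.076,0,.006),box(.15,.06,.006,.056)]),{"top":mk("top","return_base",(211,160))},(.66,.15,0)))
allfit("beaker",cyl(.032,0,.075),"beaker",(154,274),(154,172),(.25,.33,0))
allfit("reagent",cyl(.032,0,.1),"reagent",(244,133),(315,191),(.76,.04,0))
# wings: dark pixels
for n in("top","side"):
    g=T[n,"im"].max(2); print(n,[int(v) for v in np.percentile(g,[1,10,50,90])])
    ch=T[n,"chamber"][0]["mask"].astype(np.uint8); ch=cv2.morphologyEx(ch,cv2.MORPH_CLOSE,np.ones((25,25)))
    k=((g<50)&(ch>0)).astype(np.uint8); N,L,S,Ce=cv2.connectedComponentsWithStats(k)
    for i in range(1,N):
        if S[i,4]>25: print(n,S[i].tolist(),Ce[i],unproj(n,Ce[i],.115)[:2])
cv2.imwrite("pics/ck.png",np.hstack([cv2.resize(T["top","im"][145:240,275:390,::-1],(484,400),interpolation=3),cv2.resize(T["side","im"][215:335,225:375,::-1],(500,400),interpolation=3)])[:,:984])
a=cv2.resize(T["top","im"][150:235,300:385,::-1],(400,400),interpolation=3);b=cv2.resize(T["side","im"][225:325,240:365,::-1],(400,320),interpolation=3)
b=np.vstack([b,np.zeros((80,400,3),np.uint8)])
cv2.imwrite("pics/ck.png",np.clip(np.hstack([a,b]).astype(float)*1.5,0,255).astype(np.uint8))
E
python3 m.py
```

```text
tote ['top', 'side'] [0.4448 0.2135 0.0396] 0.3540948571374535
tote ['top'] [0.445  0.2106 0.0745] 0.14697040619961513
tote ['side'] [0.4465 0.2246 0.0643] 0.15928515928515927
reader ['top', 'side'] [ 0.4652  0.0148 -0.0801] 0.2602091025596892
reader ['top'] [ 0.4658  0.0137 -0.0503] 0.10520335342617612
reader ['side'] [ 0.4652  0.0207 -0.0904] 0.13170223841749087
rest ['top', 'side'] [0.4708 0.0091 0.0157] 2.1026571325299948
rest ['top'] [0.4721 0.0089 0.013 ] 1.4308737193507541
rest ['side'] [0.4702 0.0116 0.0428] 0.661111111111111
base (array([0.6595, 0.1649, 0.0871]), np.float64(0.09189063556457067))
beaker ['top', 'side'] [ 0.257   0.3503 -0.2655] 0.45875315798660554
beaker ['top'] [0.2572 0.3448 0.0528] 0.21275382556583466
beaker ['side'] [ 0.2571  0.3598 -0.2639] 0.22244582043343653
reagent ['top', 'side'] [0.7477 0.0323 0.1118] 0.3472027092255394
reagent ['top'] [0.7447 0.0309 0.1319] 0.15908758919040397
reagent ['side'] [0.7494 0.0354 0.2556] 0.1696078431372549
top [5, 34, 116, 119]
top [322, 163, 12, 14, 123] [327.7073 169.8862] [ 0.6103 -0.2528]
top [357, 165, 13, 15, 132] [362.8939 171.9318] [ 0.605  -0.3713]
top [283, 192, 20, 8, 64] [291.9688 197.5   ] [ 0.5144 -0.1323]
top [321, 198, 12, 14, 124] [326.6048 204.7097] [ 0.4919 -0.2473]
top [356, 200, 13, 14, 130] [362.4385 206.8   ] [ 0.4867 -0.3661]
side [32, 58, 108, 160]
side [307, 238, 19, 20, 295] [316.1593 247.8576] [ 0.6095 -0.266 ]
side [257, 247, 18, 20, 312] [265.766  256.8013] [ 0.4912 -0.26  ]
side [327, 276, 23, 23, 398] [338.7864 286.7236] [ 0.6037 -0.3844]
side [271, 287, 22, 24, 419] [282.2387 298.4487] [ 0.486  -0.3793]
```

View pics/ck.png

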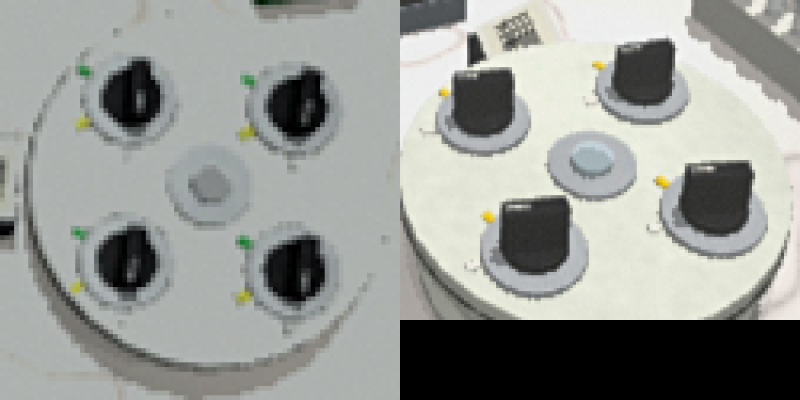

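The view agrees with the model: the knob tops are black wings lying roughly along chamber x, yellow ticks on the +y/-x side and green on the +y/+x side. There is one blue tote; the pink one and the brown reader are look-alikes.

Triangulated positions:

| Item | x, y (m) |
|---|---|
| Knob 1 | .614, -.255 |
| Knob 2 | .609, -.375 |
| Knob 3 | .489, -.370 |
| Knob 4 | .494, -.249 |

Chamber yaw is about -0.044. I'm moving toward knob 1.

```bash
cat > d.py <<'E'
# usage: d.py x y z phi   (phi: yaw of tool y) -> delta in tool axes, move units
import sys
from station import robot
import numpy as np
from scipy.spatial.transform import Rotation as Ro
o=robot.get_obs();R=Ro.from_rotvec(o["eef_rot"]).as_matrix()
np.set_printoptions(precision=3,suppress=True)
print("t",round(o["clock"],2),"pos",o["tool_pos"],"phi",round(np.arctan2(R[1,1],R[0,1]),3),"F",o["contact_force"],"M",o["ft_torque"],"w",round(o["grip_width"],3),"gf",round(o["grip_force"],1),"q7",round(o["q"][6],2))
a=[float(v) for v in sys.argv[1:]]
for i in range(0,len(a),4):
    x,y,z,p=a[i:i+4]
    G=np.array([[np.cos(p+np.pi/2),np.cos(p),0],[np.sin(p+np.pi/2),np.sin(p),0],[0,0,-1.]])
    dl=R.T@(np.array([x,y,z])-o["tool_pos"]); print("shift",dl/.15,"n",round(np.linalg.norm(dl)/.05,1),"turn",Ro.from_matrix(R.T@G).as_rotvec()/(np.pi/4))
E
A=1; python3 -m handwheel '[-0.183,-0.206,0,0,0,0,0, -0.183,-0.206,0,0,0,0,0, -0.183,-0.206,0,0,0,0,0, -0.183,-0.206,0,0,0,0,0, -0.183,-0.206,0,0,0,0,0, -0.183,-0.206,0,0,0,0,0, -0.183,-0.206,0,0,0,0,0, -0.183,-0.206,0,0,0,0,0]'
python3 d.py .614 -.255 .2 1.327
```

```text
clock: 2.1
tool_pos: [0.3141, 0.3336, 0.2316]
eef_rot: [0.396, 3.116, 0.001]
contact_force: [0.3, -0.0, -0.2]
grip_width: 1.003
grip_force: 0.0
t 2.1 pos [0.314 0.334 0.232] phi 1.318 F [ 0.345 -0.045 -0.22 ] M [ 0.027 -0.055 -0.011] w 1.003 gf 0.0 q7 0.42
shift [-2.917 -3.3    0.208] n 13.2 turn [ 0.001  0.    -0.011]
```

```bash
python3 -m handwheel '[-0.183,-0.206,0,0,0,0,0, -0.183,-0.206,0,0,0,0,0, -0.183,-0.206,0,0,0,0,0, -0.183,-0.206,0,0,0,0,0, -0.183,-0.206,0,0,0,0,0, -0.183,-0.206,0,0,0,0,0, -0.183,-0.206,0,0,0,0,0, -0.183,-0.206,0,0,0,0,0]' >/dev/null
python3 -m handwheel '[-0.183,-0.206,0,0,0,0,0, -0.183,-0.206,0,0,0,0,0, -0.183,-0.206,0,0,0,0,0, -0.183,-0.206,0,0,0,0,0, -0.183,-0.206,0,0,0,0,0, -0.183,-0.206,0,0,0,0,0, -0.183,-0.206,0,0,0,0,0, -0.183,-0.206,0,0,0,0,0]' >/dev/null
python3 -m handwheel '[0,0,0,0,0,0,0,0,0,0,0,0,0,0]'
python3 d.py .614 -.255 .16 1.327
python3 - <<'E'
from h import *
for n in("top","side"):
    im=cams.capture(n); cv2.imwrite(f"pics/{n}1.png",cv2.resize(im[:,:,::-1],(400,300)))
a=cv2.imread("pics/top1.png");b=cv2.imread("pics/side1.png");cv2.imwrite("pics/j1.png",np.hstack([a,b]))
E
```

```text
clock: 3.9
tool_pos: [0.6146, -0.2547, 0.2309]
eef_rot: [-0.4, -3.115, 0.001]
contact_force: [-1.2, 0.1, 0.0]
grip_width: 0.998
grip_force: 0.0
t 3.9 pos [ 0.615 -0.255  0.231] phi 1.316 F [-1.201  0.064  0.047] M [ 0.041 -0.006  0.008] w 0.998 gf 0.0 q7 1.91
shift [ 0.003 -0.002  0.473] n 1.4 turn [-0.001 -0.001 -0.014]
```

View pics/j1.png

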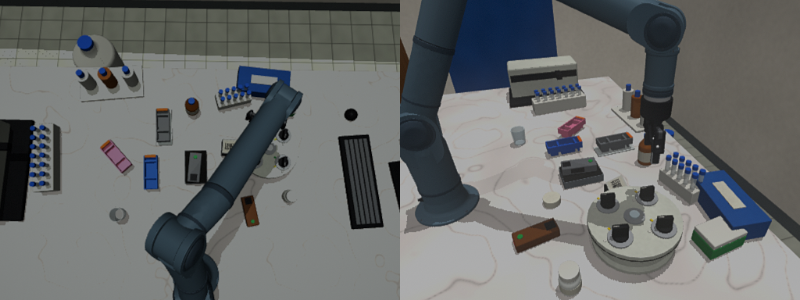

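The gripper hangs above knob 1; the side view shows the fingertips at (650,155) with the knob below at (648,190). Next I'll descend and grip.

```bash
python3 -m handwheel '[0.003,-0.002,0.21,0,0,0,0, 0,0,0.21,0,0,0,0, 0,0,0.21,0,0,0,0, 0,0,0.21,0,0,0,0, 0,0,0,0,0,0,0]' 40 ; python3 d.py
python3 -m handwheel '[0,0,0,0,0,0,255, 0,0,0,0,0,0,255, 0,0,0,0,0,0,255, 0,0,0,0,0,0,255, 0,0,0,0,0,0,255, 0,0,0,0,0,0,255, 0,0,0,0,0,0,255, 0,0,0,0,0,0,255]' 40 >/dev/null; python3 d.py .614 -.255 .104 0.477
```

```text
clock: 4.5
tool_pos: [0.611, -0.2484, 0.1003]
eef_rot: [-0.389, -3.107, -0.007]
contact_force: [-0.7, -0.3, -0.1]
grip_width: 0.997
grip_force: 0.0
t 4.5 pos [ 0.611 -0.248  0.1  ] phi 1.321 F [-0.718 -0.318 -0.094] M [ 0.059 -0.021 -0.002] w 0.997 gf 0.0 q7 1.98
t 5.3 pos [ 0.615 -0.256  0.107] phi 1.317 F [-1.727 -1.652  5.353] M [-0.437  0.438  0.084] w 0.155 gf 45.0 q7 1.98
shift [0.006 0.004 0.021] n 0.1 turn [-0.001  0.004  1.069]
```

```bash
python3 -m handwheel '[0,0,0,0,0,0.178,255, 0,0,0,0,0,0.178,255, 0,0,0,0,0,0.178,255, 0,0,0,0,0,0.178,255, 0,0,0,0,0,0.178,255, 0,0,0,0,0,0.178,255, 0,0,0,0,0,0,255, 0,0,0,0,0,0,255]' >/dev/null; python3 d.py
python3 -m handwheel '[0,0,0,0,0,0,0, 0,0,0,0,0,0,0, 0,0,0,0,0,0,0, 0,0,0,0,0,0,0, 0,0,-0.2,0,0,0,0, 0,0,-0.2,0,0,0,0, 0,0,0,0,0,0,0]' >/dev/null; python3 d.py .489 -.370 .165 1.327
```

```text
t 6.1 pos [ 0.614 -0.256  0.107] phi 0.477 F [-2.298 -2.602  5.713] M [-0.457  0.569 -0.064] w 0.151 gf 45.1 q7 1.25
t 6.8 pos [ 0.617 -0.255  0.17 ] phi 0.479 F [ 0.523 -1.215  0.847] M [-0.061  0.067 -0.023] w 1.001 gf 0.0 q7 1.22
shift [-0.283 -1.111  0.029] n 3.4 turn [ 0.003  0.011 -1.079]
```

```bash
python3 -m handwheel '[-0.057,-0.222,0.005,0,0,0,0, -0.057,-0.222,0.006,0,0,0,0, -0.057,-0.222,0.006,0,0,0,0, -0.057,-0.222,0.006,0,0,0,0, -0.057,-0.222,0.006,0,0,0,0, 0,0,0,0,0,0,0]' >/dev/null
python3 -m handwheel '[0,0,0,0,0,-0.18,0, 0,0,0,0,0,-0.18,0, 0,0,0,0,0,-0.18,0, 0,0,0,0,0,-0.18,0, 0,0,0,0,0,-0.18,0, 0,0,0,0,0,-0.18,0, 0,0,0,0,0,0,0]' >/dev/null; python3 d.py .489 -.370 .106 1.327
```

```text
t 8.1 pos [ 0.487 -0.367  0.16 ] phi 1.328 F [-0.224 -0.576 -0.177] M [-0.023  0.     0.024] w 1.0 gf 0.0 q7 2.21
shift [-0.018 -0.015  0.363] n 1.1 turn [ 0.002 -0.     0.002]
```

```bash
python3 -m handwheel '[-0.018,-0.015,0.12,0,0,0,0, 0,0,0.12,0,0,0,0, 0,0,0.12,0,0,0,0, 0,0,0,0,0,0,0]' >/dev/null; python3 d.py .489 -.370 .106 1.327
python3 -m handwheel '[0,0,0,0,0,0,255, 0,0,0,0,0,0,255, 0,0,0,0,0,0,255, 0,0,0,0,0,0,255, 0,0,0,0,0,0,255, 0,0,0,0,0,0,255, 0,0,0,0,0,0,255, 0,0,0,0,0,0,255]' >/dev/null; python3 d.py .489 -.370 .106 0.477
```

```text
t 8.5 pos [ 0.486 -0.369  0.102] phi 1.327 F [ 0.283  0.531 -0.84 ] M [ 0.013 -0.018 -0.059] w 0.998 gf 0.0 q7 2.25
shift [-0.023 -0.003 -0.026] n 0.1 turn [ 0.003 -0.011 -0.   ]
t 9.3 pos [ 0.489 -0.371  0.108] phi 1.328 F [-1.242  3.533  4.671] M [ 0.689  0.064 -0.021] w 0.156 gf 44.6 q7 2.25
shift [0.003 0.003 0.012] n 0.0 turn [0.002 0.    1.083]
```

Knob 3 to half, then rise and travel to knob 2.

```bash
python3 -m handwheel '[0,0,0,0,0,0.18,255, 0,0,0,0,0,0.18,255, 0,0,0,0,0,0.18,255, 0,0,0,0,0,0.18,255, 0,0,0,0,0,0.18,255, 0,0,0,0,0,0.18,255, 0,0,0,0,0,0,255, 0,0,0,0,0,0,255]' >/dev/null; python3 d.py
python3 -m handwheel '[0,0,0,0,0,0,0, 0,0,0,0,0,0,0, 0,0,0,0,0,0,0, 0,0,0,0,0,0,0, 0,0,-0.2,0,0,0,0, 0,0,-0.2,0,0,0,0, 0,0,0,0,0,0,0]' >/dev/null; python3 d.py .609 -.375 .165 1.327
```

```text
t 10.1 pos [ 0.489 -0.371  0.108] phi 0.479 F [-1.148  1.59   5.365] M [ 0.529  0.155 -0.052] w 0.155 gf 44.6 q7 1.52
t 10.8 pos [ 0.491 -0.374  0.171] phi 0.479 F [ 0.479 -0.236  1.532] M [-0.046 -0.031 -0.004] w 0.997 gf 0.0 q7 1.48
shift [-0.369  0.698  0.047] n 2.4 turn [ 0.     0.011 -1.08 ]
```

```bash
python3 -m handwheel '[-0.128,0.233,0,0,0,0,0, -0.128,0.233,0,0,0,0,0, -0.128,0.233,0.01,0,0,0,0, 0,0,0,0,0,0,0]' >/dev/null
python3 -m handwheel '[0,0,0,0,0,-0.18,0, 0,0,0,0,0,-0.18,0, 0,0,0,0,0,-0.18,0, 0,0,0,0,0,-0.18,0, 0,0,0,0,0,-0.18,0, 0,0,0,0,0,-0.18,0, 0,0,0,0,0,0,0, 0,0,0,0,0,0,0]' >/dev/null; python3 d.py .609 -.375 .107 1.327
```

```text
t 12.0 pos [ 0.607 -0.374  0.165] phi 1.324 F [-0.345 -0.492  0.127] M [-0.001  0.014 -0.029] w 1.0 gf 0.0 q7 2.13
shift [-0.013 -0.004  0.386] n 1.2 turn [ 0.001 -0.001 -0.004]
```

```bash
python3 -m handwheel '[-0.013,-0.004,0.127,0,0,0,0, 0,0,0.127,0,0,0,0, 0,0,0.127,0,0,0,0, 0,0,0,0,0,0,0]' >/dev/null
python3 -m handwheel '[0,0,0,0,0,0,255, 0,0,0,0,0,0,255, 0,0,0,0,0,0,255, 0,0,0,0,0,0,255, 0,0,0,0,0,0,255, 0,0,0,0,0,0,255, 0,0,0,0,0,0,255, 0,0,0,0,0,0,255]' >/dev/null; python3 d.py .609 -.375 .106 0.477
python3 -m handwheel '[0,0,0,0,0,0.18,255, 0,0,0,0,0,0.18,255, 0,0,0,0,0,0.18,255, 0,0,0,0,0,0.18,255, 0,0,0,0,0,0.18,255, 0,0,0,0,0,0.18,255, 0,0,0,0,0,0,255, 0,0,0,0,0,0,255]' >/dev/null; python3 d.py
python3 -m handwheel '[0,0,0,0,0,0,0, 0,0,0,0,0,0,0, 0,0,0,0,0,0,0, 0,0,0,0,0,0,0, 0,0,-0.2,0,0,0,0, 0,0,-0.2,0,0,0,0, 0,0,0,0,0,0,0, 0,0,0,0,0,0,0]' >/dev/null; python3 d.py .494 -.249 .167 1.327
```

```text
t 13.2 pos [ 0.61  -0.376  0.109] phi 1.327 F [-0.156 -0.697  4.071] M [-0.254  0.128 -0.052] w 0.154 gf 44.0 q7 2.16
shift [0.009 0.005 0.022] n 0.1 turn [-0.001  0.003  1.082]
t 14.0 pos [ 0.609 -0.377  0.109] phi 0.479 F [-2.161 -2.998  4.666] M [-0.694  0.33  -0.027] w 0.151 gf 44.3 q7 1.41
t 14.8 pos [ 0.61  -0.375  0.169] phi 0.48 F [ 0.143  0.195 -0.092] M [ 0.019  0.034 -0.025] w 0.997 gf 0.0 q7 1.38
shift [ 1.103 -0.301  0.013] n 3.4 turn [ 0.001  0.002 -1.079]
```

```bash
python3 -m handwheel '[0.22,-0.06,0,0,0,0,0, 0.22,-0.06,0,0,0,0,0, 0.22,-0.06,0,0,0,0,0, 0.22,-0.06,0,0,0,0,0, 0.223,-0.061,0.01,0,0,0,0, 0,0,0,0,0,0,0]' >/dev/null
python3 -m handwheel '[0,0,0,0,0,-0.18,0, 0,0,0,0,0,-0.18,0, 0,0,0,0,0,-0.18,0, 0,0,0,0,0,-0.18,0, 0,0,0,0,0,-0.18,0, 0,0,0,0,0,-0.18,0, 0,0,0,0,0,0,0, 0,0,0,0,0,0,0]' >/dev/null; python3 d.py .494 -.249 .107 1.327
```

```text
t 16.2 pos [ 0.493 -0.249  0.166] phi 1.324 F [ 0.016 -0.635 -0.048] M [ 0.036 -0.038 -0.037] w 1.002 gf 0.0 q7 2.0
shift [-0.005  0.001  0.394] n 1.2 turn [ 0.    -0.001 -0.003]
```

```bash
python3 -m handwheel '[-0.005,0.001,0.13,0,0,0,0, 0,0,0.13,0,0,0,0, 0,0,0.13,0,0,0,0, 0,0,0,0,0,0,0]' >/dev/null
python3 -m handwheel '[0,0,0,0,0,0,255, 0,0,0,0,0,0,255, 0,0,0,0,0,0,255, 0,0,0,0,0,0,255, 0,0,0,0,0,0,255, 0,0,0,0,0,0,255, 0,0,0,0,0,0,255, 0,0,0,0,0,0,255]' >/dev/null; python3 d.py .494 -.249 .106 0.477
python3 -m handwheel '[0,0,0,0,0,0.18,255, 0,0,0,0,0,0.18,255, 0,0,0,0,0,0.18,255, 0,0,0,0,0,0.18,255, 0,0,0,0,0,0.18,255, 0,0,0,0,0,0.18,255, 0,0,0,0,0,0,255, 0,0,0,0,0,0,255]' >/dev/null; python3 d.py
python3 -m handwheel '[0,0,0,0,0,0,0, 0,0,0,0,0,0,0, 0,0,0,0,0,0,0, 0,0,0,0,0,0,0, 0,0,-0.2,0,0,0,0, 0,0,-0.2,0,0,0,0, 0,0,0,0,0,0,0, 0,0,0,0,0,0,0]' >/dev/null; python3 d.py .615 -.256 .167 0.477
python3 - <<'E'
from h import *
im=cams.capture("side");cv2.imwrite("pics/s2.png",np.clip(cv2.resize(im[225:325,240:365,::-1],(625,500),interpolation=3)*1.5,0,255).astype(np.uint8))
E
```

```text
t 17.4 pos [ 0.495 -0.25   0.109] phi 1.327 F [-1.142 -2.212  5.552] M [-0.511  0.152  0.133] w 0.155 gf 44.0 q7 2.07
shift [0.007 0.007 0.021] n 0.1 turn [-0.     0.003  1.082]
t 18.2 pos [ 0.494 -0.251  0.109] phi 0.478 F [-1.409 -2.315  5.72 ] M [-0.603  0.353 -0.097] w 0.149 gf 44.1 q7 1.35
t 19.0 pos [ 0.495 -0.249  0.169] phi 0.48 F [ 0.341  0.687 -0.348] M [0.02  0.03  0.026] w 1.0 gf 0.0 q7 1.28
shift [-0.413  0.689  0.012] n 2.4 turn [0.002 0.    0.003]
```

View pics/s2.png

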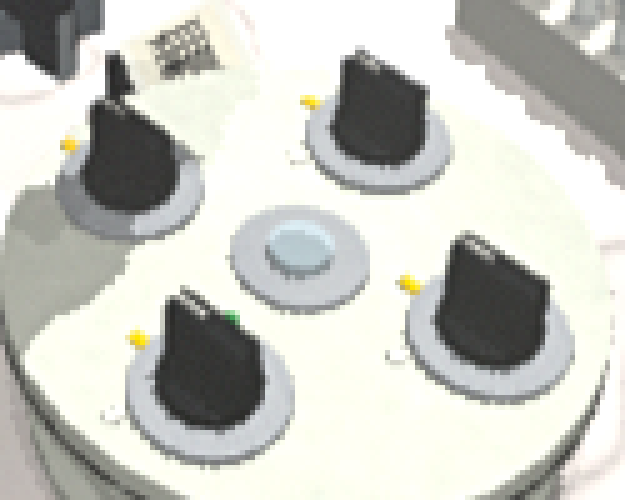

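All four pointers stand at their yellow ticks (crop pixels (70,145), (310,100), (408,285) and (138,340)). The second pass starts with knob 1.

```bash
python3 -m handwheel '[-0.138,0.23,0,0,0,0,0, -0.138,0.23,0,0,0,0,0, -0.137,0.23,0.012,0,0,0,0, 0,0,0,0,0,0,0, 0,0,0.13,0,0,0,0, 0,0,0.13,0,0,0,0, 0,0,0.13,0,0,0,0, 0,0,0,0,0,0,0]' >/dev/null; python3 d.py .615 -.256 .107 0.477
python3 -m handwheel '[0,0,0,0,0,0,255, 0,0,0,0,0,0,255, 0,0,0,0,0,0,255, 0,0,0,0,0,0,255, 0,0,0,0,0,0,255, 0,0,0,0,0,0,255, 0,0,0,0,0,0,255, 0,0,0,0,0,0,255]' >/dev/null; python3 d.py .615 -.256 .107 -.573
python3 -m handwheel '[0,0,0,0,0,0.18,255, 0,0,0,0,0,0.18,255, 0,0,0,0,0,0.18,255, 0,0,0,0,0,0.18,255, 0,0,0,0,0,0.18,255, 0,0,0,0,0,0.18,255, 0,0,0,0,0,0.18,255, 0,0,0,0,0,0,255]' >/dev/null; python3 d.py
python3 -m handwheel '[0,0,0,0,0,0.05,255, 0,0,0,0,0,0.03,255, 0,0,0,0,0,0,255]' >/dev/null; python3 d.py
python3 -m handwheel '[0,0,0,0,0,0.04,255, 0,0,0,0,0,0.04,255, 0,0,0,0,0,0,255]' >/dev/null; python3 d.py
```

```text
t 19.85 pos [ 0.61  -0.254  0.103] phi 0.478 F [-0.121 -0.516  0.044] M [ 0.011  0.045 -0.062] w 0.996 gf 0.0 q7 1.28
shift [-0.023  0.023 -0.029] n 0.1 turn [-0.007 -0.009  0.001]
t 20.65 pos [ 0.615 -0.257  0.109] phi 0.479 F [-1.731  0.191  5.658] M [0.105 0.483 0.078] w 0.161 gf 24.4 q7 1.28
shift [0.003 0.004 0.013] n 0.0 turn [0.   0.   1.34]
t 21.45 pos [ 0.614 -0.257  0.109] phi -0.514 F [-3.662  1.714  7.781] M [ 0.375  0.951 -0.082] w 0.154 gf 44.9 q7 0.42
t 21.75 pos [ 0.613 -0.257  0.109] phi -0.574 F [-4.257  1.763  7.682] M [ 0.317  0.867 -0.017] w 0.152 gf 44.8 q7 0.36
t 22.05 pos [ 0.613 -0.257  0.109] phi -0.63 F [-5.411  1.14   8.678] M [0.148 1.111 1.446] w 0.152 gf 58.7 q7 0.31
```

```bash
python3 -m handwheel '[0,0,0,0,0,0,0, 0,0,0,0,0,0,0, 0,0,0,0,0,0,0, 0,0,0,0,0,0,0, 0,0,-0.2,0,0,0,0, 0,0,-0.2,0,0,0,0, 0,0,0,0,0,0,0, 0,0,0,0,0,0,0]' >/dev/null; python3 d.py 
python3 -m handwheel '[0,0,0,0,0,-0.177,0, 0,0,0,0,0,-0.177,0, 0,0,0,0,0,-0.177,0, 0,0,0,0,0,-0.177,0, 0,0,0,0,0,-0.177,0, 0,0,0,0,0,-0.177,0, 0,0,0,0,0,-0.177,0, 0,0,0,0,0,-0.177,0]' >/dev/null
python3 -m handwheel '[0,0,0,0,0,0,0]' >/dev/null; python3 d.py .490 -.371 .167 0.477
```

```text
t 22.85 pos [ 0.615 -0.256  0.169] phi -0.636 F [-0.219 -0.319 -0.698] M [-0.001 -0.018  0.049] w 1.002 gf 0.0 q7 0.27
t 23.75 pos [ 0.614 -0.256  0.167] phi 0.476 F [-0.337 -0.162 -0.291] M [0.003 0.01  0.009] w 1.002 gf 0.0 q7 1.25
shift [-0.306 -1.088 -0.003] n 3.4 turn [-0.001 -0.003 -0.001]
```

```bash
python3 -m handwheel '[-0.061,-0.218,0,0,0,0,0, -0.061,-0.218,0,0,0,0,0, -0.061,-0.218,0,0,0,0,0, -0.061,-0.218,0,0,0,0,0, -0.061,-0.218,0,0,0,0,0, 0,0,0,0,0,0,0, 0,0,0,0,0,0,0]' >/dev/null;  python3 d.py .490 -.371 .107 0.477
python3 -m handwheel '[0,0,0.13,0,0,0,0, 0,0,0.13,0,0,0,0, 0,0,0.13,0,0,0,0, 0,0,0,0,0,0,0]' >/dev/null
python3 -m handwheel '[0,0,0,0,0,0,255, 0,0,0,0,0,0,255, 0,0,0,0,0,0,255, 0,0,0,0,0,0,255, 0,0,0,0,0,0,255, 0,0,0,0,0,0,255, 0,0,0,0,0,0,255, 0,0,0,0,0,0,255]' >/dev/null; python3 d.py .490 -.371 .107 -.573
python3 -m handwheel '[0,0,0,0,0,0.18,255, 0,0,0,0,0,0.18,255, 0,0,0,0,0,0.18,255, 0,0,0,0,0,0.18,255, 0,0,0,0,0,0.18,255, 0,0,0,0,0,0.18,255, 0,0,0,0,0,0.18,255, 0,0,0,0,0,0,255]' >/dev/null; python3 d.py
python3 -m handwheel '[0,0,0,0,0,0.05,255, 0,0,0,0,0,0.03,255, 0,0,0,0,0,0,255]' >/dev/null; python3 d.py
python3 -m handwheel '[0,0,0,0,0,0.04,255, 0,0,0,0,0,0.04,255, 0,0,0,0,0,0,255]' >/dev/null; python3 d.py
```

```text
t 24.45 pos [ 0.489 -0.372  0.167] phi 0.471 F [0.037 1.235 0.227] M [ 0.052 -0.063 -0.046] w 1.0 gf 0.0 q7 1.49
shift [0.004 0.009 0.403] n 1.2 turn [-0.    -0.001 -0.008]
t 25.65 pos [ 0.49  -0.373  0.11 ] phi 0.475 F [-2.889  0.317  5.547] M [0.074 0.509 0.019] w 0.147 gf 42.8 q7 1.54
shift [0.009 0.006 0.022] n 0.1 turn [-0.     0.001  1.335]
t 26.45 pos [ 0.487 -0.373  0.11 ] phi -0.518 F [-6.27   2.354  9.346] M [ 0.452  1.271 -0.06 ] w 0.152 gf 43.3 q7 0.69
t 26.75 pos [ 0.487 -0.373  0.11 ] phi -0.579 F [-6.901  1.7    8.555] M [ 0.36   1.353 -0.034] w 0.151 gf 43.3 q7 0.64
t 27.05 pos [ 0.487 -0.373  0.11 ] phi -0.635 F [-7.848  1.136  9.094] M [0.285 1.534 1.378] w 0.151 gf 58.4 q7 0.59
```

Knob 3 is home (moment 1.38 N m). Next is knob 2.

```bash
python3 -m handwheel '[0,0,0,0,0,0,0, 0,0,0,0,0,0,0, 0,0,0,0,0,0,0, 0,0,0,0,0,0,0, 0,0,-0.2,0,0,0,0, 0,0,-0.2,0,0,0,0, 0,0,0,0,0,0,0, 0,0,0,0,0,0,0]' >/dev/null
python3 -m handwheel '[0,0,0,0,0,-0.177,0, 0,0,0,0,0,-0.177,0, 0,0,0,0,0,-0.177,0, 0,0,0,0,0,-0.177,0, 0,0,0,0,0,-0.177,0, 0,0,0,0,0,-0.177,0, 0,0,0,0,0,-0.177,0, 0,0,0,0,0,-0.177,0]' >/dev/null
python3 -m handwheel '[0,0,0,0,0,0,0]' >/dev/null; python3 d.py .610 -.376 .167 0.477
```

```text
t 28.75 pos [ 0.49  -0.371  0.168] phi 0.473 F [-0.132  0.231  0.587] M [-0.033  0.038  0.048] w 1.003 gf 0.0 q7 1.49
shift [-0.396  0.697  0.007] n 2.4 turn [ 0.    -0.003 -0.005]
```

```bash
python3 -m handwheel '[-0.127,0.232,0,0,0,0,0, -0.127,0.232,0,0,0,0,0, -0.127,0.232,0,0,0,0,0, 0,0,0,0,0,0,0, 0,0,0,0,0,0,0]' >/dev/null;  python3 d.py .610 -.376 .107 0.477
```

```text
t 29.25 pos [ 0.61  -0.374  0.168] phi 0.473 F [-1.331  0.203 -0.382] M [-0.053  0.066  0.011] w 1.006 gf 0.0 q7 1.39
shift [-0.014 -0.004  0.403] n 1.2 turn [-0.003 -0.002 -0.005]
```

```bash
python3 -m handwheel '[-0.012,-0.002,0.13,0,0,0,0, 0,0,0.13,0,0,0,0, 0,0,0.13,0,0,0,0, 0,0,0,0,0,0,0]' >/dev/null
python3 -m handwheel '[0,0,0,0,0,0,255, 0,0,0,0,0,0,255, 0,0,0,0,0,0,255, 0,0,0,0,0,0,255, 0,0,0,0,0,0,255, 0,0,0,0,0,0,255, 0,0,0,0,0,0,255, 0,0,0,0,0,0,255]' >/dev/null; python3 d.py .610 -.376 .107 -.573
python3 -m handwheel '[0,0,0,0,0,0.18,255, 0,0,0,0,0,0.18,255, 0,0,0,0,0,0.18,255, 0,0,0,0,0,0.18,255, 0,0,0,0,0,0.18,255, 0,0,0,0,0,0.18,255, 0,0,0,0,0,0.18,255, 0,0,0,0,0,0,255]' >/dev/null; python3 d.py
python3 -m handwheel '[0,0,0,0,0,0.05,255, 0,0,0,0,0,0.03,255, 0,0,0,0,0,0,255]' >/dev/null; python3 d.py
python3 -m handwheel '[0,0,0,0,0,0.04,255, 0,0,0,0,0,0.04,255, 0,0,0,0,0,0,255]' >/dev/null; python3 d.py
python3 -m handwheel '[0,0,0,0,0,0,0, 0,0,0,0,0,0,0, 0,0,0,0,0,0,0, 0,0,0,0,0,0,0, 0,0,-0.2,0,0,0,0, 0,0,-0.2,0,0,0,0, 0,0,0,0,0,0,0, 0,0,0,0,0,0,0]' >/dev/null
python3 -m handwheel '[0,0,0,0,0,-0.177,0, 0,0,0,0,0,-0.177,0, 0,0,0,0,0,-0.177,0, 0,0,0,0,0,-0.177,0, 0,0,0,0,0,-0.177,0, 0,0,0,0,0,-0.177,0, 0,0,0,0,0,-0.177,0, 0,0,0,0,0,-0.177,0]' >/dev/null
python3 -m handwheel '[0,0,0,0,0,0,0]' >/dev/null; python3 d.py .495 -.250 .167 0.477
```

```text
t 30.45 pos [ 0.61  -0.378  0.112] phi 0.472 F [-2.716  1.225  6.04 ] M [0.155 0.596 0.01 ] w 0.151 gf 42.7 q7 1.42
shift [0.008 0.008 0.033] n 0.1 turn [0.    0.001 1.331]
t 31.25 pos [ 0.608 -0.378  0.112] phi -0.521 F [-5.715  1.592  7.607] M [ 0.381  1.15  -0.035] w 0.156 gf 43.1 q7 0.54
t 31.55 pos [ 0.608 -0.378  0.112] phi -0.581 F [-5.819  1.973  7.398] M [0.452 1.188 0.054] w 0.153 gf 43.1 q7 0.48
t 31.85 pos [ 0.607 -0.378  0.112] phi -0.638 F [-6.549  1.34   6.733] M [0.323 1.392 1.291] w 0.151 gf 58.1 q7 0.43
t 33.55 pos [ 0.609 -0.376  0.169] phi 0.47 F [ 0.37   0.45  -0.549] M [-0.003  0.008  0.002] w 0.997 gf 0.0 q7 1.39
shift [ 1.094 -0.3    0.019] n 3.4 turn [-0.    -0.003 -0.009]
```

```bash
python3 -m handwheel '[0.219,-0.06,0,0,0,0,0, 0.219,-0.06,0,0,0,0,0, 0.219,-0.06,0,0,0,0,0, 0.219,-0.06,0,0,0,0,0, 0.219,-0.06,0.01,0,0,0,0, 0,0,0,0,0,0,0, 0,0,0,0,0,0,0]' >/dev/null; python3 d.py .495 -.250 .107 0.477
python3 -m handwheel '[0,0,0.13,0,0,0,0, 0,0,0.13,0,0,0,0, 0,0,0.13,0,0,0,0, 0,0,0,0,0,0,0]' >/dev/null
python3 -m handwheel '[0,0,0,0,0,0,255, 0,0,0,0,0,0,255, 0,0,0,0,0,0,255, 0,0,0,0,0,0,255, 0,0,0,0,0,0,255, 0,0,0,0,0,0,255, 0,0,0,0,0,0,255, 0,0,0,0,0,0,255]' >/dev/null; python3 d.py .495 -.250 .107 -.573
python3 -m handwheel '[0,0,0,0,0,0.18,255, 0,0,0,0,0,0.18,255, 0,0,0,0,0,0.18,255, 0,0,0,0,0,0.18,255, 0,0,0,0,0,0.18,255, 0,0,0,0,0,0.18,255, 0,0,0,0,0,0.18,255, 0,0,0,0,0,0,255]' >/dev/null; python3 d.py
python3 -m handwheel '[0,0,0,0,0,0.05,255, 0,0,0,0,0,0.03,255, 0,0,0,0,0,0,255]' >/dev/null; python3 d.py
python3 -m handwheel '[0,0,0,0,0,0.04,255, 0,0,0,0,0,0.04,255, 0,0,0,0,0,0,255]' >/dev/null; python3 d.py
```

```text
t 34.25 pos [ 0.495 -0.25   0.169] phi 0.469 F [-0.469  0.013  0.304] M [-0.003  0.007  0.012] w 1.002 gf 0.0 q7 1.29
shift [-0.002 -0.002  0.412] n 1.2 turn [ 0.    -0.001 -0.01 ]
t 35.45 pos [ 0.495 -0.252  0.112] phi 0.469 F [-1.752  0.317  6.232] M [0.016 0.589 0.06 ] w 0.15 gf 41.9 q7 1.35
shift [0.008 0.006 0.032] n 0.1 turn [-0.001  0.     1.327]
t 36.25 pos [ 0.493 -0.252  0.112] phi -0.524 F [-5.722  0.943  8.335] M [ 0.281  1.175 -0.029] w 0.153 gf 42.3 q7 0.52
t 36.55 pos [ 0.493 -0.252  0.112] phi -0.583 F [-5.767  1.362  8.005] M [0.13  1.117 0.18 ] w 0.153 gf 42.3 q7 0.47
t 36.85 pos [ 0.493 -0.252  0.112] phi -0.64 F [-6.692  1.286  7.858] M [0.091 1.331 1.387] w 0.155 gf 58.3 q7 0.42
```

All four knobs reached the stop (moment about 1.3–1.4 N m each). Now I'll release, rise and travel toward the tote.

```bash
python3 -m handwheel '[0,0,0,0,0,0,0, 0,0,0,0,0,0,0, 0,0,0,0,0,0,0, 0,0,0,0,0,0,0, 0,0,-0.3,0,0,0,0, 0,0,-0.3,0,0,0,0, 0,0,-0.2,0,0,0,0, 0,0,0,0,0,0,0]' >/dev/null; python3 d.py .4455 .212 .22 -1.51
```

```text
t 37.65 pos [ 0.498 -0.253  0.236] phi -0.645 F [ 0.131 -0.871  0.373] M [-0.092  0.011  0.01 ] w 0.999 gf 0.0 q7 0.33
shift [ 2.266 -2.145  0.089] n 9.4 turn [ 0.01  -0.007  1.101]
```

```bash
python3 -m handwheel '[0.225,-0.214,0.009,0,0,0,0, 0.225,-0.214,0.009,0,0,0,0, 0.225,-0.214,0.009,0,0,0,0, 0.225,-0.214,0.009,0,0,0,0, 0.225,-0.214,0.009,0,0,0,0, 0.225,-0.214,0.009,0,0,0,0, 0.225,-0.214,0.009,0,0,0,0, 0.225,-0.214,0.009,0,0,0,0]' >/dev/null
python3 -m handwheel '[0.225,-0.214,0.009,0,0,0,0, 0.225,-0.214,0.009,0,0,0,0, 0,0,0,0,0,0.183,0, 0,0,0,0,0,0.183,0, 0,0,0,0,0,0.183,0, 0,0,0,0,0,0.183,0, 0,0,0,0,0,0.183,0, 0,0,0,0,0,0.183,0]' >/dev/null
python3 -m handwheel '[0,0,0,0,0,0,0, 0,0,0,0,0,0,0]' >/dev/null; python3 d.py .4455 .212 .013 -1.51
python3 - <<'E'
from h import *
import pickle
a=cams.capture("top");b=cams.capture("side")
pickle.dump((a,b),open("v3.pkl","wb"))
a=cv2.resize(a[145:240,275:390,::-1],(400,330),interpolation=3);b=cv2.resize(b[150:250,150:275,::-1],(400,320),interpolation=3)
cv2.imwrite("pics/j3.png",np.clip(np.hstack([a[:320],b])*1.5,0,255).astype(np.uint8))
E
```

```text
t 39.45 pos [0.442 0.205 0.217] phi -1.505 F [-0.293  0.3    0.155] M [ 0.005 -0.043  0.004] w 1.001 gf 0.0 q7 -1.55
shift [ 0.027 -0.047  1.363] n 4.1 turn [0.001 0.002 0.006]
```

View pics/j3.png

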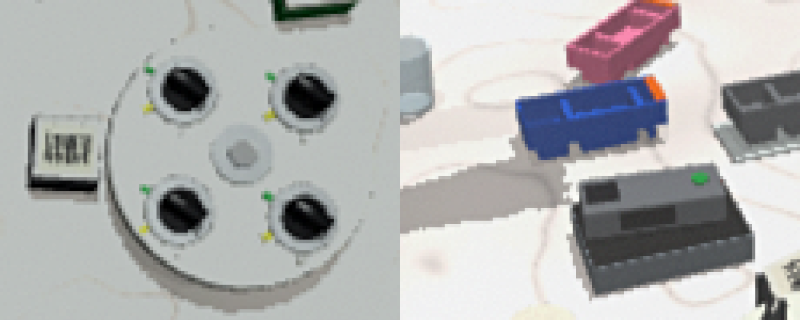

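All knobs now point at the green ticks. The blue tote (crop (590,115)) has its orange end at +x; the pink one behind it is the look-alike. Next I'll grip the tote.

```bash
python3 -m handwheel '[0.027,-0.047,0.2,0,0,0,0, 0,0,0.27,0,0,0,0, 0,0,0.27,0,0,0,0, 0,0,0.27,0,0,0,0, 0,0,0.22,0,0,0,0, 0,0,0.13,0,0,0,0, 0,0,0,0,0,0,0]' >/dev/null; python3 d.py .4455 .212 .013 -1.51
python3 -m handwheel '[0,0,0,0,0,0,255, 0,0,0,0,0,0,255, 0,0,0,0,0,0,255, 0,0,0,0,0,0,255, 0,0,0,0,0,0,255, 0,0,0,0,0,0,255]' 40 >/dev/null; python3 d.py
python3 -m handwheel '[0,0,-0.1,0,0,0,255, 0,0,-0.2,0,0,0,255, 0,0,-0.3,0,0,0,255, 0,0,-0.3,0,0,0,255, 0,0,0,0,0,0,255, 0,0,0,0,0,0,255]' >/dev/null; python3 d.py .6595 .166 .152 1.658
```

```text
t 40.25 pos [0.444 0.211 0.012] phi -1.507 F [ 0.676 -0.306 -0.099] M [-0.018  0.041  0.04 ] w 1.001 gf 0.0 q7 -1.33
shift [ 0.011 -0.003 -0.008] n 0.0 turn [0.003 0.007 0.004]
t 40.85 pos [0.448 0.213 0.016] phi -1.508 F [-0.829 -0.563  7.455] M [-0.398  0.04   0.036] w 0.698 gf 45.0 q7 -1.33
t 41.45 pos [0.446 0.213 0.15 ] phi -1.507 F [-0.626 -0.254 -1.72 ] M [-0.011  0.093 -0.011] w 0.693 gf 44.2 q7 -1.51
shift [ 1.399  0.406 -0.017] n 4.4 turn [-0.     0.005  3.97 ]
```

```bash
python3 -m handwheel '[0,0,0,0,0,-0.183,255, 0,0,0,0,0,-0.183,255, 0,0,0,0,0,-0.183,255, 0,0,0,0,0,-0.183,255, 0,0,0,0,0,-0.183,255, 0,0,0,0,0,-0.183,255, 0,0,0,0,0,-0.183,255, 0,0,0,0,0,-0.183,255]' 50 >/dev/null
python3 -m handwheel '[0,0,0,0,0,-0.183,255, 0,0,0,0,0,-0.183,255, 0,0,0,0,0,-0.183,255, 0,0,0,0,0,-0.183,255, 0,0,0,0,0,-0.183,255, 0,0,0,0,0,-0.183,255, 0,0,0,0,0,-0.183,255, 0,0,0,0,0,-0.183,255]' >/dev/null
python3 -m handwheel '[0,0,0,0,0,-0.183,255, 0,0,0,0,0,-0.183,255, 0,0,0,0,0,-0.183,255, 0,0,0,0,0,-0.183,255, 0,0,0,0,0,-0.183,255, 0,0,0,0,0,-0.183,255, 0,0,0,0,0,0,255, 0,0,0,0,0,0,255]' >/dev/null
python3 d.py .6595 .166 .15 1.658
```

```text
t 43.85 pos [0.445 0.212 0.148] phi 1.651 F [-0.343 -0.298 -1.202] M [-0.027 -0.011  0.005] w 0.689 gf 57.0 q7 1.28
shift [-1.402 -0.418 -0.021] n 4.4 turn [-0.002 -0.005 -0.009]
```

```bash
cat > b.py <<'E'
from h import *
np.set_printoptions(precision=4,suppress=True)
B=np.vstack([box(.17,.076,0,.006),box(.15,.06,.006,.056)])
for n in("top","side"):
    cams.capture(n)
    for l,pts,p0 in(("return_base",B,(.66,.166,.087)),("tote_a",box(.15,.06,.134,.184),(.446,.212,.08))):
        for d in cams.trace(n,l):
            c=np.array(d["centre"]);e=proj(n,place(p0,pts)).mean(0)
            if np.hypot(*(c-e))<20: print(n,l,round(d["conf"],2),c,e,*fit(pts,{n:d["mask"].astype(float)},p0)); break
        else: print(n,l,"none",[(x["conf"],x["centre"]) for x in cams.trace(n,l)])
E
python3 b.py
```

```text
top return_base 0.87 [212.  163.3] [207.8451 160.9337] [0.6593 0.1638 0.0827] 0.05470315362725607
top tote_a 0.7 [189.3 204.6] [185.0159 215.3175] [0.456  0.1951 0.2061] 1.9138667101189502
side return_base 0.88 [273.6 185. ] [273.878  185.9651] [0.6611 0.1691 0.08  ] 0.11721774266284253
side tote_a 0.72 [217.1 165.2] [206.6498 151.836 ] [0.479  0.1539 1.0823] 1.1592651475004416
```

```bash
python3 d.py .660 .166 .148 1.652
python3 -m handwheel '[-0.281,-0.085,0,0,0,0,255, -0.281,-0.085,0,0,0,0,255, -0.281,-0.085,0,0,0,0,255, -0.281,-0.085,0,0,0,0,255, -0.281,-0.085,0,0,0,0,255, 0,0,0,0,0,0,255, 0,0,0,0,0,0,255]' >/dev/null
python3 d.py .660 .166 .066 1.652
python3 -m handwheel '[0,0,0.15,0,0,0,255, 0,0,0.15,0,0,0,255, 0,0,0,0,0,0,255]' >/dev/null
python3 - <<'E'
from h import *
a=cams.capture("top")[115:210,160:275,::-1];b=cams.capture("side")[130:210,225:325,::-1]
cv2.imwrite("pics/j4.png",np.clip(np.hstack([cv2.resize(a,(387,320),interpolation=3),cv2.resize(b,(400,320),interpolation=3)])*1.5,0,255).astype(np.uint8))
E
python3 d.py .660 .166 .066 1.652
```

```text
t 44.15 pos [0.446 0.212 0.149] phi 1.653 F [-1.01  -0.395 -1.737] M [-0.004  0.003 -0.041] w 0.696 gf 57.0 q7 1.28
shift [-1.396 -0.425  0.005] n 4.4 turn [-0.    -0.001  0.002]
t 44.85 pos [0.662 0.165 0.148] phi 1.652 F [-1.394  0.272 -1.852] M [-0.002  0.045 -0.015] w 0.694 gf 57.1 q7 1.62
shift [0.012 0.007 0.547] n 1.6 turn [-0.002 -0.002  0.   ]
t 45.25 pos [0.66  0.167 0.104] phi 1.655 F [ 0.046  0.052 -1.935] M [-0.025  0.008  0.023] w 0.693 gf 57.0 q7 1.65
shift [-0.001 -0.01   0.251] n 0.8 turn [ 0.001 -0.004  0.004]
```

View pics/j4.png

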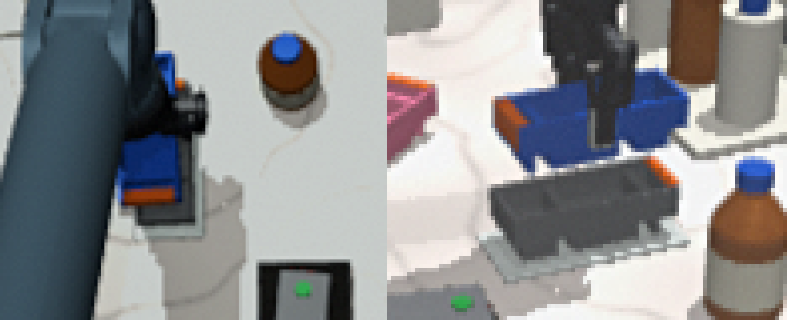

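The held tote's orange end is at -x (crop (510,125)), the grey tote's at +x (660,170), and the two are aligned. Next I'll lower gently.

```bash
python3 -m handwheel '[0,-0.005,0.06,0,0,0,255, 0,0,0.06,0,0,0,255, 0,0,0.04,0,0,0,255, 0,0,0.03,0,0,0,255, 0,0,0.03,0,0,0,255, 0,0,0.02,0,0,0,255, 0,0,0,0,0,0,255, 0,0,0,0,0,0,255]' >/dev/null; python3 d.py .660 .166 .066 1.652
```

```text
t 46.05 pos [0.661 0.165 0.07 ] phi 1.654 F [-7.895 -0.795  8.463] M [-0.062  1.03   0.005] w 0.691 gf 58.7 q7 1.67
shift [0.005 0.005 0.026] n 0.1 turn [ 0.001 -0.004  0.002]
```

```bash
python3 -m handwheel '[0.02,0,0,0,0,0,255, 0,0,0,0,0,0,255]' >/dev/null; python3 d.py
python3 -m handwheel '[0.01,0,0.01,0,0,0,255, 0,0,0,0,0,0,255]' >/dev/null; python3 d.py
python3 -m handwheel '[0,0,0.01,0,0,0,255, 0,0,0,0,0,0,255]' >/dev/null; python3 d.py
```

```text
t 46.25 pos [0.66  0.165 0.069] phi 1.653 F [-0.821 -1.827  4.479] M [-0.13  -0.183  0.018] w 0.694 gf 57.9 q7 1.66
t 46.45 pos [0.66  0.165 0.069] phi 1.653 F [-1.613 -0.626  8.339] M [-0.099 -0.26  -0.062] w 0.696 gf 58.6 q7 1.67
t 46.65 pos [0.659 0.165 0.067] phi 1.654 F [-3.04  -0.016  7.74 ] M [-0.048 -0.018  0.004] w 0.691 gf 58.8 q7 1.67
```

```bash
python3 -m handwheel '[0,0,0.01,0,0,0,255, 0,0,0,0,0,0,255]' >/dev/null; python3 d.py
python3 -m handwheel '[0,0,0.01,0,0,0,255, 0,0,0,0,0,0,255]' >/dev/null; python3 d.py
python3 - <<'E'
from h import *
a=cams.capture("side")[130:210,225:325,::-1]
cv2.imwrite("pics/j5.png",np.clip(cv2.resize(a,(600,480),interpolation=3)*1.5,0,255).astype(np.uint8))
E
```

```text
t 46.85 pos [0.659 0.165 0.067] phi 1.654 F [-5.264 -0.906 12.745] M [-0.148  0.486  0.008] w 0.694 gf 59.5 q7 1.67
t 47.05 pos [0.659 0.165 0.067] phi 1.654 F [-7.869 -1.118 20.206] M [-0.26   1.119  0.031] w 0.693 gf 60.3 q7 1.67
```

View pics/j5.png

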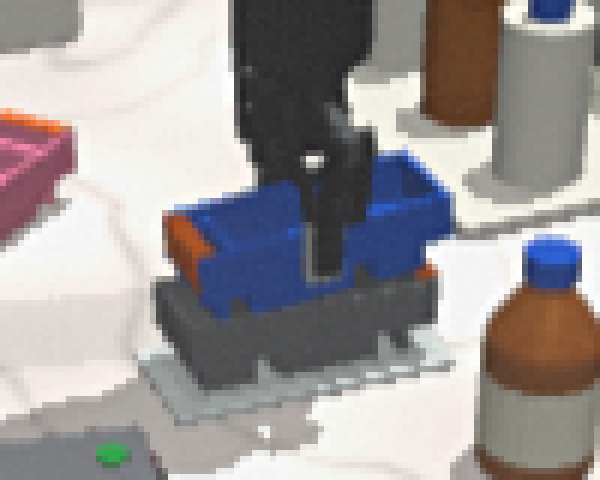

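It's solid at z .067 and looks seated. I'll release, retreat and check it.

```bash
python3 -m handwheel '[0,0,-0.015,0,0,0,255, 0,0,0,0,0,0,200, 0,0,0,0,0,0,0, 0,0,0,0,0,0,0, 0,0,0,0,0,0,0, 0,0,-0.2,0,0,0,0, 0,0,-0.3,0,0,0,0, 0,0,-0.3,0,0,0,0]' >/dev/null
python3 -m handwheel '[0,0,-0.25,0,0,0,0, 0,-0.1,0,0,0,0,0, 0.1,-0.3,0,0,0,0,0, 0.1,-0.3,0,0,0,0,0, 0.1,-0.3,0,0,0,0,0, 0.1,-0.3,0,0,0,0,0, 0,0,0,0,0,0,0]' >/dev/null; python3 d.py
cat > s.py <<'E'
from h import *
np.set_printoptions(precision=4,suppress=True)
T=[("tote_a",box(.15,.06,.049,.099),(.66,.165,.082)),("reader",box(.13,.054,.035,.067),(.465,.0145,-.06))]
for n in("top","side"):
    im=cams.capture(n);cv2.imwrite(f"pics/_{n}.png",im[:,:,::-1])
    for l,pts,p0 in T:
        for d in cams.trace(n,l):
            c=np.array(d["centre"]);e=proj(n,place(p0,pts)).mean(0)
            if np.hypot(*(c-e))<20: print(n,l,round(d["conf"],2),c,e,*fit(pts,{n:d["mask"].astype(float)},p0)); break
        else: print(n,l,"none")
a=cv2.imread("pics/_side.png")[130:230,190:325]; b=cv2.imread("pics/_top.png")[125:240,180:280]
cv2.imwrite("pics/j6.png",np.clip(np.hstack([cv2.resize(a,(500,370),interpolation=3),cv2.resize(b,(300,370),interpolation=3)])*1.5,0,255).astype(np.uint8))
E
python3 s.py
```

```text
t 48.6 pos [ 0.61  -0.046  0.221] phi 1.638 F [-0.865 -1.618  0.136] M [-0.033  0.003 -0.01 ] w 0.998 gf 0.0 q7 1.88
top tote_a 0.88 [206.8 156.4] [205.9918 156.9781] [0.6694 0.1686 0.0953] 0.08661764705882354
top reader none
side tote_a 0.72 [273.  169.6] [274.2514 171.6516] [0.672  0.1868 0.1883] 0.22952738835091774
side reader 0.66 [228.5 209.8] [228.1335 212.651 ] [ 0.4654  0.0177 -0.0913] 0.07917253025612159
```

View pics/j6.png

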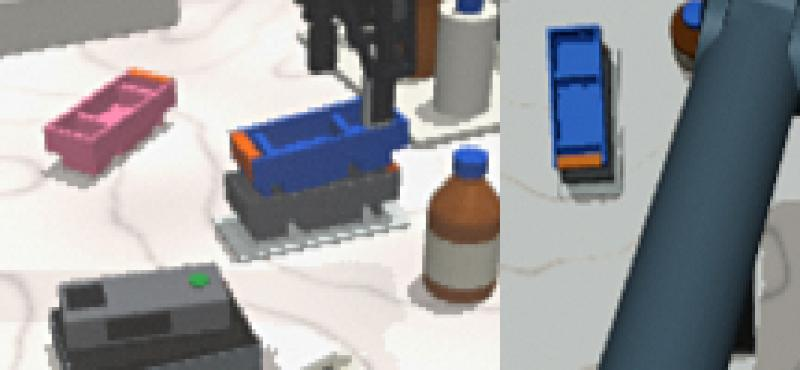

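```bash
cat > f5.py <<'E'
from h import *
np.set_printoptions(precision=4,suppress=True)
M={}
for n in("top","side"):
    im=cams.capture(n); hsv=cv2.cvtColor(im,cv2.COLOR_RGB2HSV)
    P=proj(n,place((.665,.167,.09),box(.17,.08,.03,.12)));x0,y0=np.int32(P.min(0))-3;x1,y1=np.int32(P.max(0))+4
    h=hsv[...,0];m=(((h>100)&(h<130)&(hsv[...,1]>120))|((h<18)&(hsv[...,1]>150)))&(hsv[...,2]>40)
    k=np.zeros_like(m);k[y0:y1,x0:x1]=m[y0:y1,x0:x1]
    if n=="side": k=cv2.morphologyEx(k.astype(np.uint8),cv2.MORPH_CLOSE,np.ones((5,5)))
    N,L,S,_=cv2.connectedComponentsWithStats(k.astype(np.uint8)); k=L==1+np.argmax(S[1:,4]); M[n]=k.astype(float); print(n,int(k.sum()))
# only rim part 0.022..0.05 plus pods: use rim box (22..50) + pod box
pts=np.vstack([box(.15,.06,.022,.05)])
def pose(p): return (Ro.from_euler("zy",[p[2],p[4]]).as_matrix()@pts.T).T+np.array([p[0],p[1],p[3]])
def f(p): # mask should be covered by hull of rim; lower part below rim ignored
    e=0
    for n in M:
        s=sil(n,pose(p));e+=np.abs(s-M[n]).sum()/M[n].sum()
    return e
for p0 in([.665,.167,.09,.049,0],[.669,.168,.09,.055,.05],[.662,.166,.08,.05,-.05]):
    sx=np.vstack([p0]+[np.array(p0)+np.eye(5)[i]*[.008,.006,.06,.01,.06][i] for i in range(5)])
    r=minimize(f,p0,method="Nelder-Mead",options=dict(initial_simplex=sx,xatol=2e-4,fatol=1e-3,maxiter=300));print(r.x,r.fun)
E
python3 f5.py
```

```text
top 757
side 752
[0.6646 0.1665 0.1119 0.0453 0.0462] 0.3311982131451192
[0.6634 0.1659 0.1152 0.0464 0.0696] 0.3303962350560393
[ 0.6654  0.166   0.0953  0.0481 -0.0192] 0.34107437109023886
```

The fit says nearly level, but its tilt is uncertain. I'll probe the two end rims with the shut fingertips to check seating.

```bash
python3 d.py .592 .159 .14 1.652
python3 -m handwheel '[0.037,0.23,0.02,0,0,0,255, 0.037,0.23,0.02,0,0,0,255, 0.037,0.23,0.02,0,0,0,255, 0.037,0.23,0.02,0,0,0,255, 0.037,0.23,0.02,0,0,0,255, 0.037,0.23,0.02,0,0,0,255, 0,0,0,0,0,0,255, 0,0,0,0,0,0,255]' 20 >/dev/null; python3 d.py .592 .159 .11 1.652
```

```text
t 49.0 pos [ 0.614 -0.032  0.221] phi 1.657 F [0.8   0.699 0.208] M [ 0.024  0.014 -0.024] w 0.999 gf 0.0 q7 1.88
shift [0.034 1.281 0.542] n 4.2 turn [ 0.    -0.002  0.007]
t 49.8 pos [0.563 0.172 0.203] phi 1.659 F [ 0.61  -1.103  0.184] M [-0.035 -0.039  0.013] w 0.001 gf 0.0 q7 1.5
shift [-0.188 -0.1    0.622] n 2.0 turn [-0.001 -0.001  0.009]
```

```bash
python3 -m handwheel '[-0.19,-0.1,0.2,0,0,0,255, 0,0,0.22,0,0,0,255, 0,0,0.19,0,0,0,255, 0,0,0,0,0,0,255, 0,0,0,0,0,0,255]' >/dev/null; python3 d.py
python3 -m handwheel '[0,0,0.02,0,0,0,255, 0,0,0.02,0,0,0,255, 0,0,0,0,0,0,255]' >/dev/null; python3 d.py
python3 -m handwheel '[0,0,0.02,0,0,0,255, 0,0,0,0,0,0,255]' >/dev/null; python3 d.py
python3 -m handwheel '[0,0,0.015,0,0,0,255, 0,0,0,0,0,0,255]' >/dev/null; python3 d.py
python3 -m handwheel '[0,0,0.015,0,0,0,255, 0,0,0,0,0,0,255]' >/dev/null; python3 d.py
```

```text
t 50.3 pos [0.593 0.155 0.112] phi 1.652 F [0.056 0.959 0.167] M [-0.054 -0.019  0.008] w 0.001 gf 0.0 q7 1.61
t 50.6 pos [0.593 0.157 0.107] phi 1.654 F [ 0.004 -0.357 -0.038] M [ 0.001 -0.024  0.031] w 0.0 gf 0.0 q7 1.62
t 50.8 pos [0.593 0.157 0.103] phi 1.654 F [0.503 0.032 1.134] M [0.002 0.063 0.009] w -0.0 gf 0.0 q7 1.62
t 51.0 pos [0.592 0.157 0.101] phi 1.654 F [0.324 0.009 0.006] M [-0.019  0.013 -0.008] w 0.002 gf 0.0 q7 1.62
t 51.2 pos [0.592 0.157 0.098] phi 1.654 F [0.035 0.486 0.32 ] M [ 0.002 -0.019  0.028] w 0.005 gf 0.0 q7 1.62
```

```bash
python3 -m handwheel '[0,0,0.015,0,0,0,255, 0,0,0,0,0,0,255]' >/dev/null; python3 d.py
python3 -m handwheel '[0,0,0.015,0,0,0,255, 0,0,0,0,0,0,255]' >/dev/null; python3 d.py
```

```text
t 51.4 pos [0.593 0.157 0.096] phi 1.654 F [-0.34  -0.005  2.202] M [-0.004  0.056 -0.016] w -0.001 gf 1.1 q7 1.62
t 51.6 pos [0.591 0.157 0.094] phi 1.654 F [-4.531  0.307  7.907] M [-0.168  1.141  0.006] w 0.004 gf 3.8 q7 1.63
```

```bash
python3 -m handwheel '[0,0,-0.2,0,0,0,255, -0.24,0,0,0,0,0,255, -0.24,0,0,0,0,0,255, -0.24,0,0,0,0,0,255, -0.24,0,0,0,0,0,255, 0,0,0,0,0,0,255, 0,0,0,0,0,0,255]' >/dev/null; python3 d.py .737 .173 .110 1.652
```

```text
t 52.3 pos [0.736 0.168 0.123] phi 1.654 F [-0.619  0.464  0.66 ] M [0.013 0.011 0.017] w -0.002 gf 0.0 q7 1.65
shift [-0.008  0.032  0.087] n 0.3 turn [-0.001 -0.002  0.002]
```

```bash
python3 -m handwheel '[0,0.03,0.06,0,0,0,255, 0,0,0.02,0,0,0,255, 0,0,0,0,0,0,255]' >/dev/null; python3 d.py
python3 -m handwheel '[0,0,0.02,0,0,0,255, 0,0,0,0,0,0,255]' >/dev/null; python3 d.py
python3 -m handwheel '[0,0,0.02,0,0,0,255, 0,0,0,0,0,0,255]' >/dev/null; python3 d.py
python3 -m handwheel '[0,0,0.015,0,0,0,255, 0,0,0,0,0,0,255]' >/dev/null; python3 d.py
python3 -m handwheel '[0,0,0.015,0,0,0,255, 0,0,0,0,0,0,255]' >/dev/null; python3 d.py
```

```text
t 52.6 pos [0.734 0.174 0.111] phi 1.655 F [ 0.515 -0.163 -0.23 ] M [ 0.008  0.047 -0.034] w -0.001 gf 0.0 q7 1.65
t 52.8 pos [0.735 0.173 0.109] phi 1.654 F [ 0.131 -0.415 -0.736] M [ 0.016  0.035 -0.015] w -0.001 gf 0.0 q7 1.65
t 53.0 pos [0.736 0.173 0.107] phi 1.654 F [-0.807 -0.021  1.535] M [ 0.013  0.071 -0.052] w 0.002 gf 1.1 q7 1.65
t 53.2 pos [0.738 0.173 0.107] phi 1.654 F [-1.502  1.257  6.555] M [-0.01   0.213 -0.014] w -0.001 gf 3.5 q7 1.65
t 53.4 pos [0.74  0.173 0.106] phi 1.654 F [-0.012  0.864 10.074] M [0.025 0.042 0.012] w 0.001 gf 5.0 q7 1.65
```

The +x end sits about 11 mm higher than the -x end. The tote is too far +x, with a pod riding on the grey rim. I'll regrasp it, lift slightly, shift it -x and reseat.

```bash
python3 -m handwheel '[0,0,-0.33,0,0,0,0, 0,0,-0.2,0,0,0,0, 0.25,0,0,0,0,0,0, 0.25,0,0,0,0,0,0, 0,0,0,0,0,0,0, 0,0,0,0,0,0,0]' >/dev/null; python3 d.py .661 .166 .071 1.652
```

```text
t 54.0 pos [0.66  0.167 0.181] phi 1.654 F [ 0.608 -0.681 -0.085] M [-0.044 -0.037 -0.047] w 0.997 gf 0.0 q7 1.61
shift [-0.007 -0.008  0.731] n 2.2 turn [ 0.001 -0.002  0.002]
```

```bash
python3 -m handwheel '[0,0,0.2,0,0,0,0, 0,0,0.2,0,0,0,0, 0,0,0.2,0,0,0,0, 0,0,0.12,0,0,0,0, 0,0,0,0,0,0,0]' 30 >/dev/null
python3 -m handwheel '[0,0,0,0,0,0,255, 0,0,0,0,0,0,255, 0,0,0,0,0,0,255, 0,0,0,0,0,0,255, 0,0,-0.03,0,0,0,255, 0,0,-0.04,0,0,0,255, 0,0,0,0,0,0,255, 0,0,0,0,0,0,255]' 40 >/dev/null; python3 d.py
python3 -m handwheel '[0.02,0,0,0,0,0,255, 0.02,0,0,0,0,0,255, 0.01,0,0.03,0,0,0,255, 0,0,0.02,0,0,0,255, 0,0,0,0,0,0,255]' >/dev/null; python3 d.py
python3 -m handwheel '[0,0,0.02,0,0,0,255, 0,0,0,0,0,0,255]' >/dev/null; python3 d.py
python3 -m handwheel '[0,0,0.02,0,0,0,255, 0,0,0,0,0,0,255]' >/dev/null; python3 d.py
```

```text
t 55.3 pos [0.661 0.168 0.084] phi 1.655 F [-0.004 -0.699 -0.627] M [ 0.087 -0.043  0.021] w 0.696 gf 44.1 q7 1.65
t 55.8 pos [0.653 0.166 0.075] phi 1.653 F [-0.024 -1.373 -1.755] M [-0.304  0.046 -0.082] w 0.692 gf 44.1 q7 1.65
t 56.0 pos [0.654 0.166 0.074] phi 1.653 F [-2.541 -1.481  4.844] M [-0.292  0.911 -0.112] w 0.692 gf 45.0 q7 1.66
t 56.2 pos [0.655 0.166 0.073] phi 1.652 F [-3.488 -0.672 10.137] M [-0.314  1.123 -0.257] w 0.692 gf 45.6 q7 1.66
```

```bash
python3 -m handwheel '[0.02,0,-0.01,0,0,0,255, 0,0,0,0,0,0,255]' >/dev/null; python3 d.py
python3 -m handwheel '[0.015,0,0,0,0,0,255, 0,0,0.015,0,0,0,255, 0,0,0,0,0,0,255]' >/dev/null; python3 d.py
python3 -m handwheel '[0,0,0.015,0,0,0,255, 0,0,0,0,0,0,255]' >/dev/null; python3 d.py
python3 -m handwheel '[0,0,0.015,0,0,0,255, 0,0,0,0,0,0,255]' >/dev/null; python3 d.py
```

```text
t 56.4 pos [0.653 0.165 0.074] phi 1.653 F [ 1.057 -1.792  6.467] M [-0.283 -0.177 -0.164] w 0.695 gf 45.1 q7 1.66
t 56.7 pos [0.653 0.165 0.074] phi 1.653 F [ 1.744 -2.355 13.79 ] M [-0.406 -0.058 -0.184] w 0.694 gf 45.8 q7 1.66
t 56.9 pos [0.653 0.165 0.073] phi 1.652 F [ 0.14  -2.026 18.44 ] M [-0.499  0.503 -0.25 ] w 0.693 gf 46.7 q7 1.66
t 57.1 pos [0.655 0.166 0.072] phi 1.652 F [-0.523 -3.021 22.931] M [-0.501  0.524 -0.31 ] w 0.693 gf 47.5 q7 1.66
```

```bash
python3 -m handwheel '[0,0,-0.04,0,0,0,255, 0,-0.02,0,0,0,0,255, 0,0,0.02,0,0,0,255, 0,0,0,0,0,0,255]' >/dev/null; python3 d.py
python3 -m handwheel '[0,0,0.015,0,0,0,255, 0,0,0,0,0,0,255]' >/dev/null; python3 d.py
python3 -m handwheel '[0,0,0.015,0,0,0,255, 0,0,0,0,0,0,255]' >/dev/null; python3 d.py
python3 -m handwheel '[0,0,0.015,0,0,0,255, 0,0,0,0,0,0,255]' >/dev/null; python3 d.py
python3 f5.py
python3 - <<'E'
from h import *
a=cams.capture("side")[140:205,230:315,::-1]
cv2.imwrite("pics/j7.png",np.clip(cv2.resize(a,(680,520),interpolation=3)*1.6,0,255).astype(np.uint8))
E
```

```text
t 57.5 pos [0.65  0.165 0.072] phi 1.654 F [-5.517  0.065 21.565] M [-0.085  1.032 -0.236] w 0.688 gf 47.4 q7 1.66
t 57.7 pos [0.65  0.165 0.072] phi 1.654 F [-9.465 -0.815 30.365] M [-0.245  1.882 -0.162] w 0.691 gf 48.5 q7 1.66
t 57.9 pos [0.65  0.165 0.072] phi 1.654 F [-14.207  -0.832  40.241] M [-0.455  2.816 -0.195] w 0.69 gf 49.6 q7 1.67
t 58.1 pos [0.65  0.165 0.072] phi 1.654 F [-18.064  -0.93   51.011] M [-0.643  3.713 -0.24 ] w 0.69 gf 50.8 q7 1.67
top 336
side 705
[0.6474 0.1679 0.1137 0.0407 0.1145] 1.7357161233287641
[0.6436 0.1701 0.1709 0.0381 0.2102] 1.7178532689671613
[0.6484 0.1659 0.0757 0.042  0.0977] 1.7486608260325405
```

View pics/j7.png

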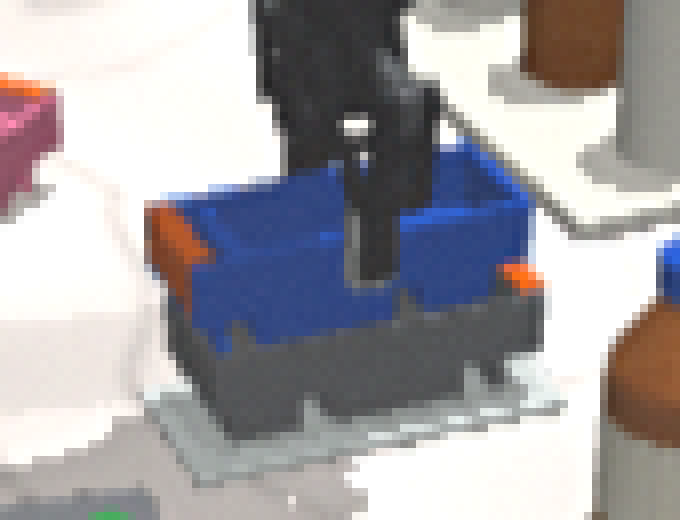

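The picture shows the tote roughly level in the hand. I'll unload the press, release, and measure it unobstructed.

```bash
python3 -m handwheel '[0,0,-0.04,0,0,0,255, 0,0,-0.01,0,0,0,255, 0,0,0,0,0,0,200, 0,0,0,0,0,0,0, 0,0,0,0,0,0,0, 0,0,0,0,0,0,0, 0,0,-0.2,0,0,0,0, 0,0,-0.33,0,0,0,0]' >/dev/null
python3 -m handwheel '[0,0,-0.15,0,0,0,0, 0.3,-0.1,0,0,0,0,255, 0.3,-0.1,0,0,0,0,255, 0.3,-0.1,0,0,0,0,255, 0.3,-0.1,0,0,0,0,255, 0,-0.1,0,0,0,0,255, 0,0,0,0,0,0,255, 0,0,0,0,0,0,255]' >/dev/null; python3 d.py .584 .159 .11 1.652
python3 f5.py; python3 s.py
```

```text
t 59.85 pos [0.476 0.074 0.171] phi 1.654 F [ 0.427  0.408 -0.556] M [-0.027 -0.061 -0.058] w -0.002 gf 0.0 q7 1.54
shift [-0.763  0.505  0.406] n 3.0 turn [0.    0.    0.002]
top 643
side 822
[0.6524 0.1654 0.0863 0.0455 0.044 ] 0.41046044705849705
[0.6513 0.1652 0.094  0.0452 0.0621] 0.4106857710939586
[0.6526 0.1653 0.0824 0.046  0.0154] 0.4161782494231492
top tote_a 0.74 [205.8 155.4] [205.9918 156.9781] [0.6636 0.1663 0.1529] 0.41911602924998376
top reader 0.67 [248.3 216.2] [248.1085 213.8634] [ 0.4638  0.0144 -0.0841] 0.15373108245080563
side tote_a 0.92 [271.1 171.6] [274.2514 171.6516] [0.6534 0.1805 0.0629] 0.12041165637525728
side reader 0.93 [227.1 210.2] [228.1335 212.651 ] [ 0.4657  0.0191 -0.0557] 0.06759509457493244
```

View pics/j6.png

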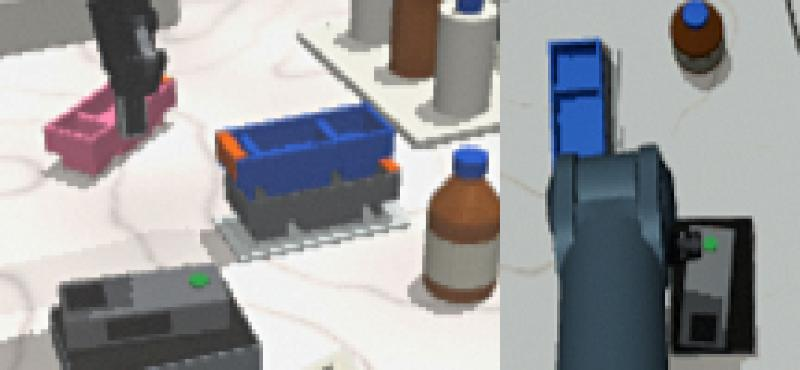

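Compared with the base in the same camera (.661), the tote is now about 8 mm too far -x and sits slightly high. So the seat lies in between; I'll regrasp and shift +7 mm.

```bash
python3 d.py .652 .165 .171 1.652
python3 -m handwheel '[-0.24,0.1,0,0,0,0,0, -0.24,0.1,0,0,0,0,0, -0.24,0.1,0,0,0,0,0, -0.24,0.1,0,0,0,0,0, -0.24,0.107,0,0,0,0,0, 0,0,0,0,0,0,0, 0,0,0,0,0,0,0]' 40 >/dev/null; python3 d.py .652 .165 .072 1.652
```

```text
t 60.25 pos [0.476 0.074 0.171] phi 1.654 F [-0.398 -0.168  0.516] M [-0.014  0.01  -0.035] w 0.003 gf 0.0 q7 1.54
shift [-1.22   0.509 -0.003] n 4.0 turn [-0.001 -0.001  0.003]
t 60.95 pos [0.649 0.165 0.17 ] phi 1.655 F [-0.148 -0.728  0.718] M [-0.057  0.023 -0.002] w 0.997 gf 0.0 q7 1.62
shift [-0.023  0.002  0.65 ] n 2.0 turn [-0.002 -0.003  0.004]
```

```bash
python3 -m handwheel '[-0.01,0,0.2,0,0,0,0, 0,0,0.2,0,0,0,0, 0,0,0.2,0,0,0,0, 0,0,0.05,0,0,0,0, 0,0,0,0,0,0,0]' 30 >/dev/null
python3 -m handwheel '[0,0,0,0,0,0,255, 0,0,0,0,0,0,255, 0,0,0,0,0,0,255, 0,0,0,0,0,0,255, 0,0,-0.05,0,0,0,255, 0,0,-0.05,0,0,0,255, 0,0,0,0,0,0,255, 0,0,0,0,0,0,255]' 40 >/dev/null; python3 d.py
python3 -m handwheel '[-0.047,0,0,0,0,0,255, 0,0,0.04,0,0,0,255, 0,0,0.03,0,0,0,255, 0,0,0,0,0,0,255]' >/dev/null; python3 d.py
python3 -m handwheel '[0,0,0.02,0,0,0,255, 0,0,0,0,0,0,255]' >/dev/null; python3 d.py
python3 -m handwheel '[0,0,0.02,0,0,0,255, 0,0,0,0,0,0,255]' >/dev/null; python3 d.py
python3 -m handwheel '[0,0,0.02,0,0,0,255, 0,0,0,0,0,0,255]' >/dev/null; python3 d.py
```

```text
t 62.25 pos [0.649 0.164 0.088] phi 1.654 F [-0.291 -0.92  -1.741] M [-0.038 -0.018 -0.048] w 0.693 gf 44.4 q7 1.66
t 62.65 pos [0.657 0.165 0.077] phi 1.654 F [-0.402 -0.503 -1.265] M [-0.02   0.009 -0.061] w 0.694 gf 44.5 q7 1.67
t 62.85 pos [0.657 0.165 0.076] phi 1.654 F [-3.344 -0.118  4.611] M [-0.052  0.506  0.057] w 0.692 gf 45.4 q7 1.67
t 63.05 pos [0.657 0.164 0.076] phi 1.654 F [-8.813 -0.788 17.328] M [-0.231  1.654  0.109] w 0.691 gf 46.7 q7 1.68
t 63.25 pos [0.657 0.165 0.076] phi 1.654 F [-13.803  -0.823  29.503] M [-0.512  2.879  0.024] w 0.687 gf 48.1 q7 1.68
```

Height bookkeeping suggests the tote is held tilted from the last state, with its low end on the seat. I'll release so it drops level, then probe both ends.

```bash
python3 -m handwheel '[0,0,-0.035,0,0,0,255, 0,0,0,0,0,0,255]' >/dev/null; python3 d.py
python3 -m handwheel '[0,0,0,0,0,0,150, 0,0,0,0,0,0,0, 0,0,0,0,0,0,0, 0,0,0,0,0,0,0, 0,0,0,0,0,0,0, 0,0,-0.2,0,0,0,0, 0,0,-0.1,0,0,0,0, 0,0,0,0,0,0,0]' >/dev/null
python3 -m handwheel '[-0.26,0.02,0,0,0,0,255, -0.26,0.02,0,0,0,0,255, 0,0,0,0,0,0,255, 0,0,0,0,0,0,255, 0,0,0,0,0,0,255]' 20 >/dev/null;  python3 d.py .733 .172 .11 1.652
```

```text
t 63.45 pos [0.658 0.165 0.076] phi 1.654 F [-2.585  0.442  9.24 ] M [0.033 0.225 0.037] w 0.698 gf 45.7 q7 1.67
t 64.75 pos [0.733 0.177 0.118] phi 1.653 F [-0.081  0.189 -0.694] M [-0.023  0.014  0.036] w 0.14 gf 0.0 q7 1.65
shift [ 0.004 -0.031  0.052] n 0.2 turn [-0.001 -0.004  0.002]
```

```bash
python3 -m handwheel '[0,-0.02,0.05,0,0,0,255, 0,0,0.02,0,0,0,255, 0,0,0,0,0,0,255]' >/dev/null; python3 d.py
python3 -m handwheel '[0,0,0.02,0,0,0,255, 0,0,0,0,0,0,255]' >/dev/null; python3 d.py
python3 -m handwheel '[0,0,0.02,0,0,0,255, 0,0,0,0,0,0,255]' >/dev/null; python3 d.py
python3 -m handwheel '[0,0,0.02,0,0,0,255, 0,0,0,0,0,0,255]' >/dev/null; python3 d.py
python3 -m handwheel '[0,0,0.015,0,0,0,255, 0,0,0,0,0,0,255]' >/dev/null; python3 d.py
```

```text
t 65.05 pos [0.733 0.174 0.107] phi 1.653 F [ 0.227 -0.327  0.306] M [-0.008  0.005 -0.018] w -0.005 gf 0.0 q7 1.66
t 65.25 pos [0.734 0.174 0.105] phi 1.654 F [-0.215 -0.142 -0.068] M [ 0.006 -0.019 -0.049] w 0.004 gf 0.0 q7 1.66
t 65.45 pos [0.734 0.174 0.102] phi 1.654 F [-0.77   0.187 -0.653] M [-0.055  0.043 -0.037] w -0.002 gf 0.0 q7 1.66
t 65.65 pos [0.735 0.174 0.099] phi 1.654 F [ 0.224 -0.653  0.666] M [0.042 0.03  0.021] w -0.007 gf 0.0 q7 1.66
t 65.85 pos [0.736 0.174 0.099] phi 1.654 F [-0.057  0.086  5.679] M [ 0.066 -0.026  0.006] w -0.001 gf 2.4 q7 1.66
```

The +x rim is at .099, exactly the seated height. Now the -x end.

```bash
python3 -m handwheel '[0,0,-0.15,0,0,0,255, 0.24,0,0,0,0,0,255, 0.24,0,0,0,0,0,255, 0.24,0,0,0,0,0,255, 0.24,-0.02,0,0,0,0,255, 0,0,0,0,0,0,255, 0,0,0.05,0,0,0,255, 0,0,0,0,0,0,255]' >/dev/null; python3 d.py
python3 -m handwheel '[0,0,0.02,0,0,0,255, 0,0,0,0,0,0,255]' >/dev/null; python3 d.py
python3 -m handwheel '[0,0,0.02,0,0,0,255, 0,0,0,0,0,0,255]' >/dev/null; python3 d.py
python3 -m handwheel '[0,0,0.02,0,0,0,255, 0,0,0,0,0,0,255]' >/dev/null; python3 d.py
python3 -m handwheel '[0,0,0.015,0,0,0,255, 0,0,0,0,0,0,255]' >/dev/null; python3 d.py
```

```text
t 66.65 pos [0.592 0.16  0.111] phi 1.654 F [ 0.01  -0.329  0.237] M [-0.014 -0.004 -0.017] w 0.002 gf 0.0 q7 1.63
t 66.85 pos [0.592 0.159 0.109] phi 1.654 F [0.68  0.144 0.193] M [-0.023  0.011  0.008] w -0.009 gf 0.0 q7 1.63
t 67.05 pos [0.592 0.159 0.106] phi 1.654 F [0.089 0.015 0.703] M [ 0.021 -0.038 -0.017] w 0.001 gf 0.0 q7 1.63
t 67.25 pos [0.591 0.159 0.103] phi 1.654 F [ 0.476 -0.305 -0.574] M [-0.017  0.02  -0.006] w -0.0 gf 0.0 q7 1.63
t 67.45 pos [0.591 0.159 0.101] phi 1.654 F [-0.976 -0.521 -0.091] M [-0.053  0.004 -0.025] w -0.001 gf 0.0 q7 1.64
```

```bash
python3 -m handwheel '[0,0,0.012,0,0,0,255, 0,0,0,0,0,0,255]' >/dev/null; python3 d.py
python3 -m handwheel '[0,0,0.012,0,0,0,255, 0,0,0,0,0,0,255]' >/dev/null; python3 d.py
python3 -m handwheel '[0,0,-0.25,0,0,0,255, 0,0,-0.3,0,0,0,255, 0,0,-0.2,0,0,0,255, 0.1,-0.3,0,0,0,0,0, 0.1,-0.3,0,0,0,0,0, 0.1,-0.3,0,0,0,0,0, 0,0,0,0,0,0,0, 0,0,0,0,0,0,0]' >/dev/null; python3 d.py .4645 .015 .2 1.515
```

```text
t 67.65 pos [0.591 0.159 0.099] phi 1.654 F [0.859 0.634 1.335] M [ 0.036 -0.011  0.016] w 0.001 gf 0.5 q7 1.64
t 67.85 pos [0.59  0.159 0.097] phi 1.654 F [-4.453 -0.132  5.789] M [-0.117  0.922 -0.004] w 0.0 gf 2.7 q7 1.64
t 68.65 pos [0.558 0.019 0.21 ] phi 1.649 F [0.358 0.67  0.702] M [0.028 0.013 0.04 ] w 0.849 gf 0.0 q7 1.75
shift [0.622 0.023 0.067] n 1.9 turn [0.001 0.001 0.171]
```

Both rims are at .099, so the tote is seated and interlocked. Next I'll measure the rest, reader and label.

```bash
cat > r.py <<'E'
from h import *
import pickle
np.set_printoptions(precision=4,suppress=True)
T=pickle.load(open("T.pkl","rb"))
def mk(n,l,c): return max([d for d in T[n,l] if np.hypot(*(np.array(d["centre"])-c))<14],key=lambda d:d["conf"])["mask"]
U={}
for n,cr,cs in(("top",(247,212),(255,210)),("side",(226,210),(231,228))):
    U[n]=(mk(n,"reader",cr)|mk(n,"rest",cs)).astype(np.uint8)
    U[n]=cv2.morphologyEx(U[n],cv2.MORPH_CLOSE,np.ones((3,3))).astype(float)
rd=place((.465,.016,-.07),box(.13,.054,.035,.067)); R=box(.15,.1,0,.035)
def S(n,p): return np.maximum(sil(n,place(p,R)),sil(n,rd))
for ks in(("top","side"),("top",),("side",)):
    f=lambda p:sum(np.abs(S(n,p)-U[n]).sum()/U[n].sum() for n in ks)
    p0=np.array([.466,.01,-.03]);r=minimize(f,p0,method="Nelder-Mead",options=dict(initial_simplex=np.vstack([p0]+[p0+np.eye(3)[i]*[.01,.01,.1][i] for i in range(3)]),xatol=2e-4));print("rest",ks,r.x,r.fun)
for n in("top","side"):
    m=T[n,"label"][0]; print("label",n,m["conf"],m["centre"],unproj(n,m["centre"],.062), unproj(n,np.array(cv2.minAreaRect(np.argwhere(m["mask"])[:,::-1].astype(np.float32))[0]),.062))
    for y in(.16,.165,.17,.175):
        c=place((.552,-.3138,-.046),np.array([[0,y,.062]]));print("  pred",y,c[0],proj(n,c)[0])
    cams.capture(n)
    for d in cams.trace(n,"reader"): print(n,"reader",d["conf"],d["centre"],fit(box(.13,.054,.035,.067),{n:d["mask"].astype(float)},(.465,.0145,-.07)) if d["conf"]>.5 else "")
E
python3 r.py
```

```text
rest ('top', 'side') [0.4707 0.0104 0.0038] 0.18046966325124097
rest ('top',) [ 0.4729  0.0092 -0.0033] 0.11600547195622435
rest ('side',) [0.4705 0.0131 0.0418] 0.046448801742919384
label top 0.74 [293.6, 186.1] [ 0.5627 -0.1423  0.062 ] [ 0.563  -0.1437  0.062 ]
  pred 0.16 [ 0.5594 -0.154   0.062 ] [296.9442 187.0849]
  pred 0.165 [ 0.5596 -0.149   0.062 ] [295.51   186.9989]
  pred 0.17 [ 0.5598 -0.144   0.062 ] [294.0759 186.913 ]
  pred 0.175 [ 0.56  -0.139  0.062] [292.6419 186.827 ]
top reader 0.81 [253.1, 214.7] (array([0.4652, 0.0016, 0.0151]), np.float64(0.8767713220257429))
top reader 0.69 [317.6, 266.4] (array([ 0.5903, -0.0503, -0.1772]), np.float64(1.9329862379734501))
label side 0.52 [276.1, 234.1] [ 0.5611 -0.1327  0.062 ] [ 0.5615 -0.1362  0.062 ]
  pred 0.16 [ 0.5594 -0.154   0.062 ] [278.1926 239.2779]
  pred 0.165 [ 0.5596 -0.149   0.062 ] [277.627  238.0586]
  pred 0.17 [ 0.5598 -0.144   0.062 ] [277.0665 236.8503]
  pred 0.175 [ 0.56  -0.139  0.062] [276.5111 235.6528]
side reader 0.69 [226.4, 211.3] (array([ 0.4655,  0.0191, -0.0949]), np.float64(0.09618364418938308))
side reader 0.6 [172.4, 301.0] (array([  5.6111,   7.4731, -49.9868]), np.float64(1.0))
```

```bash
python3 d.py .464 .016 .15 1.495
python3 -m handwheel '[0.31,0,0.1,0,0,0.098,0, 0.31,0.01,0.1,0,0,0.098,0, 0,0,0.1,0,0,0,0, 0,0,0.1,0,0,0,0, 0,0,0,0,0,0,0, 0,0,0,0,0,0,0]' >/dev/null;python3 d.py .464 .016 .036 1.495
python3 - <<'E'
from h import *
b=cams.capture("side")[170:255,180:290,::-1]
cv2.imwrite("pics/j8.png",np.clip(cv2.resize(b,(660,510),interpolation=3)*1.5,0,255).astype(np.uint8))
E
```

```text
t 68.85 pos [0.558 0.023 0.21 ] phi 1.657 F [-0.769  0.211 -0.012] M [-0.052 -0.016 -0.051] w 1.0 gf 0.0 q7 1.75
shift [0.629 0.007 0.398] n 2.2 turn [-0.    -0.001  0.207]
t 69.45 pos [0.465 0.019 0.15 ] phi 1.502 F [ 0.282 -0.302  0.445] M [ 0.023 -0.006  0.018] w 1.002 gf 0.0 q7 1.53
shift [ 0.008 -0.02   0.761] n 2.3 turn [-0.001 -0.001  0.009]
```

View pics/j8.png

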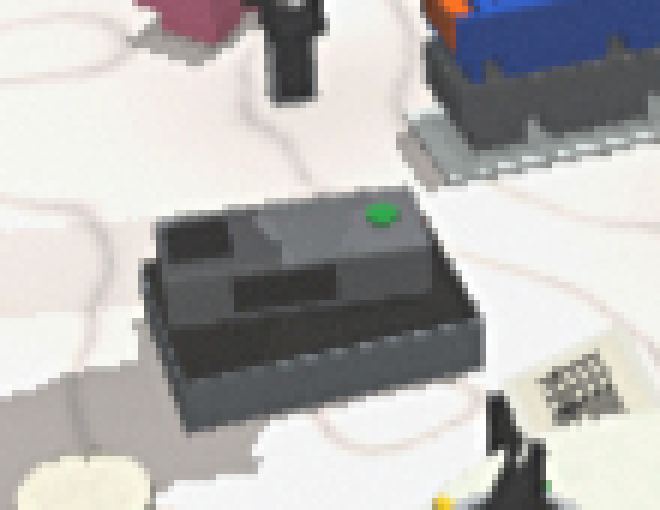

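This is the grey reader (crop (290,250)), with its green lamp at +x, on its rest. The brown look-alike is elsewhere, at top-view (500,420). I'll descend and grip.

```bash
python3 -m handwheel '[0.008,-0.02,0.2,0,0,0.009,0, 0,0,0.25,0,0,0,0, 0,0,0.2,0,0,0,0, 0,0,0.11,0,0,0,0, 0,0,0,0,0,0,0]' >/dev/null;python3 d.py .464 .016 .036 1.495
python3 -m handwheel '[0,0,0,0,0,0,255, 0,0,0,0,0,0,255, 0,0,0,0,0,0,255, 0,0,0,0,0,0,255, 0,0,0,0,0,0,255, 0,0,0,0,0,0,255]' 50 >/dev/null; python3 d.py
python3 -m handwheel '[0,0,-0.1,0,0,0,255, 0,0,-0.2,0,0,0,255, 0,0,-0.3,0,0,0,255, 0,0,-0.3,0,0,0,255, 0,0,-0.3,0,0,0,255, 0,0,0,0,0,0,255, 0,0,0,0,0,0,255]' >/dev/null; python3 d.py
```

```text
t 70.0 pos [0.463 0.015 0.034] phi 1.494 F [-0.452 -0.051  0.113] M [-0.009  0.035 -0.031] w 1.001 gf 0.0 q7 1.75
shift [-0.009  0.005 -0.01 ] n 0.0 turn [-0.003 -0.005 -0.002]
t 70.6 pos [0.466 0.015 0.038] phi 1.493 F [-0.84  -0.96   6.921] M [-0.366  0.134  0.02 ] w 0.624 gf 54.3 q7 1.75
t 71.3 pos [0.464 0.016 0.217] phi 1.493 F [-0.606  0.298 -3.523] M [0.039 0.065 0.005] w 0.622 gf 53.7 q7 1.41
```

```bash
cat > t.py <<'E'
import numpy as np
from station import robot
from scipy.spatial.transform import Rotation as Ro
np.set_printoptions(precision=3,suppress=True)
Z=Ro.from_euler("z",-.046).as_matrix();L=np.array([.561,-.143,.062])
xr=Z@[np.cos(.4),0,np.sin(.4)];zr=Z@[-np.sin(.4),0,np.cos(.4)];yr=np.cross(zr,xr)
G=np.c_[-xr,yr,-zr];P=L+.095*zr-G@[-.044,0,.002]
o=robot.get_obs();R=Ro.from_rotvec(o["eef_rot"]).as_matrix()
print(o["clock"],"pos",o["tool_pos"],"target",P,"shift",R.T@(P-o["tool_pos"])/.15,"turn",Ro.from_matrix(R.T@G).as_rotvec()/(np.pi/4))
w=o["tool_pos"]+R@[-.044,0,.002];z=-R[:,2];d=(L-w)@-z;print("window",w,"dist",d,"miss",L-(w-z*d),"tilt err",np.arccos(z@zr),"w",o["grip_width"],o["grip_force"])
E
python3 t.py
```

```text
71.3 pos [0.464 0.016 0.217] target [ 0.483 -0.139  0.134] shift [-0.206 -1.025  0.548] turn [-0.004 -0.508 -0.04 ]
window [0.508 0.013 0.215] dist 0.15251611708126334 miss [ 0.053 -0.156 -0.   ] tilt err 0.3987820688130342 w 0.6216639607285822 53.70320677757263
```

```bash
python3 -m handwheel '[-0.05,-0.205,0.05,0,0,0,255, -0.04,-0.205,0.05,0,0,0,255, -0.04,-0.205,0.05,0,0,0,255, -0.04,-0.205,0.05,0,0,0,255, -0.04,-0.205,0.05,0,0,0,255, 0,0,0,0,-0.169,-0.013,255, 0,0,0,0,-0.169,-0.013,255, 0,0,0,0,-0.169,-0.013,255]' >/dev/null
python3 -m handwheel '[0,0,0,0,0,0,255, 0,0,0,0,0,0,255]' >/dev/null; python3 t.py
```

```text
72.3 pos [ 0.48  -0.139  0.176] target [ 0.483 -0.139  0.134] shift [0.091 0.002 0.266] turn [-0.006 -0.011 -0.   ]
window [ 0.522 -0.141  0.191] dist 0.1344998131338485 miss [-0.012  0.001 -0.005] tilt err 0.009514256947090545 w 0.6212132833204191 53.80712807178497
```

```bash
python3 -m handwheel '[0.04,0,0.09,0,-0.01,0,255, 0.05,0,0.09,0,0,0,255, 0,0,0.085,0,0,0,255, 0,0,0,0,0,0,255, 0,0,0,0,0,0,255, 0,0,0,0,0,0,255]' >/dev/null; python3 t.py
python3 - <<'E'
from h import *
a=cams.capture("top")[130:250,230:390,::-1];b=cams.capture("side")[170:275,195:335,::-1]
cv2.imwrite("pics/j9.png",np.clip(np.hstack([cv2.resize(a,(400,300),interpolation=3),cv2.resize(b,(400,300),interpolation=3)])*1.5,0,255).astype(np.uint8))
E
```

```text
72.9 pos [ 0.486 -0.14   0.139] target [ 0.483 -0.139  0.134] shift [0.031 0.005 0.02 ] turn [-0.007  0.004  0.003]
window [ 0.527 -0.142  0.154] dist 0.09805716927565795 miss [-0.004  0.001 -0.002] tilt err 0.006440589836053851 w 0.6231155526227057 53.84644567966461
```

View pics/j9.png

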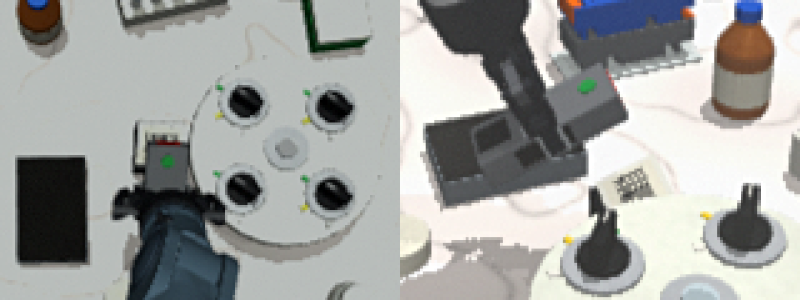

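The reader is tilted over the label, nose (top-view crop (165,145)) above the barcode. I'll trim slightly and hold for over 3 s, while measuring the now empty rest.

```bash
python3 -m handwheel '[0.025,0.003,0.015,-0.006,0,0,255, 0,0,0,0,0,0,255, 0,0,0,0,0,0,255]' >/dev/null; python3 t.py
python3 -m handwheel '[0,0,0,0,0,0,255,0,0,0,0,0,0,255,0,0,0,0,0,0,255,0,0,0,0,0,0,255,0,0,0,0,0,0,255,0,0,0,0,0,0,255,0,0,0,0,0,0,255,0,0,0,0,0,0,255]' >/dev/null
python3 -m handwheel '[0,0,0,0,0,0,255,0,0,0,0,0,0,255,0,0,0,0,0,0,255,0,0,0,0,0,0,255,0,0,0,0,0,0,255,0,0,0,0,0,0,255,0,0,0,0,0,0,255,0,0,0,0,0,0,255]' >/dev/null
python3 -m handwheel '[0,0,0,0,0,0,255,0,0,0,0,0,0,255,0,0,0,0,0,0,255,0,0,0,0,0,0,255,0,0,0,0,0,0,255,0,0,0,0,0,0,255,0,0,0,0,0,0,255,0,0,0,0,0,0,255]' >/dev/null
python3 - <<'E'
from h import *
np.set_printoptions(precision=4,suppress=True)
for n in("top","side"):
    im=cams.capture(n); print(n,"green lamp",[np.argwhere((im[...,1]>im[...,0]*1.8)&(im[...,1]>im[...,2]*1.5))[:,::-1].mean(0)])
    for d in cams.trace(n,"rest")[:3]:print(n,"rest",d["conf"],d["centre"],fit(box(.15,.1,0,.035),{n:d["mask"].astype(float)},(.47,.0105,0)))
for d in cams.trace("side","label")[:1]: print(d["conf"],d["centre"])
E
python3 -m handwheel '[0,0,0,0,0,0,255,0,0,0,0,0,0,255]' >/dev/null; python3 t.py
```

```text
73.3 pos [ 0.482 -0.139  0.134] target [ 0.483 -0.139  0.134] shift [-0.003  0.     0.003] turn [ 0.002  0.003 -0.   ]
window [ 0.523 -0.141  0.15 ] dist 0.09564094608385379 miss [ 0. -0.  0.] tilt err 0.002982576387888141 w 0.6224239176437543 53.84658873081207
top green lamp [array([323.5625, 173.358 ])]
top rest 0.58 [248.6, 215.1] (array([0.4715, 0.0106, 0.0475]), np.float64(0.029081295439524122))
top rest 0.26 [293.3, 197.3] (array([ 1.4358, -0.2736, -0.3735]), np.float64(1.0))
side green lamp [array([390.3576, 310.7566])]
side rest 0.56 [217.5, 228.8] (array([ 0.4709,  0.0119, -0.0097]), np.float64(1.5289837283227896))
0.64 [274.6, 232.5]
76.15 pos [ 0.482 -0.139  0.134] target [ 0.483 -0.139  0.134] shift [-0.005  0.     0.002] turn [0.001 0.003 0.   ]
window [ 0.523 -0.141  0.15 ] dist 0.09540478790114368 miss [ 0. -0.  0.] tilt err 0.0022349829219560306 w 0.6216743118873878 53.84618639945984
```

Run:
```python
from h import *
o=robot.get_obs();R=Ro.from_rotvec(o["eef_rot"]).as_matrix()
for pit in(-.15,0,.15):
  Rr=np.c_[-R[:,0],R[:,1],-R[:,2]]@Ro.from_euler("y",pit).as_matrix();O=o["tool_pos"]+R@[.001,0,.002]
  P0=o["tool_pos"]+R@[0,0,-.02]
  for x in(.04,.045): 
    rel=np.array([x,0,.032]); p=P0+Rr@(rel-np.array([0.001,0,.022]))
    print(pit,x,proj("top",p)[0].round(1),proj("side",p)[0].round(1))
for n in("top","side"):
    im=cams.capture(n).astype(int);g=(im[...,1]>im[...,0]*1.5)&(im[...,1]>im[...,2]*1.3)
    N,L,S,C=cv2.connectedComponentsWithStats(g.astype(np.uint8)); print(n,[(C[i].round(1),int(S[i,4])) for i in range(1,N) if S[i,4]>4])
```

```text
-0.15 0.04 [296.2 198.3] [254.7 202. ]
-0.15 0.045 [296.4 196.8] [256.4 200.8]
0 0.04 [296.1 197.2] [256.4 203.3]
0 0.045 [296.3 195.7] [258.2 202.4]
0.15 0.04 [296.  196.4] [257.7 204.8]
0.15 0.045 [296.1 194.9] [259.7 204.1]
top [(array([358.5, 141.6]), 124), (array([296.2, 195.6]), 23), (array([323.1, 282.7]), 18)]
side [(array([258.6, 201.3]), 24), (array([404., 315.]), 787), (array([153.1, 302.4]), 35)]
```

The lamp pixels match zero slip: the reader was aimed square from 95 mm, held for 2.8 s. Now I'll return it to the rest centre (.4715,.012).

```bash
python3 -m handwheel '[0,0,-0.25,0,0,0,255, 0,0,-0.25,0,0,0,255, 0,0,0,0,0.17,0,255, 0,0,0,0,0.17,0,255, 0,0,0,0,0.168,0,255, 0,0,0,0,0,0,255, 0,0,0,0,0,0,255]' >/dev/null; python3 d.py .4725 .012 .12 1.618
```

```text
t 76.95 pos [ 0.459 -0.131  0.163] phi 1.537 F [-0.638 -0.32  -1.851] M [-0.007  0.044 -0.01 ] w 0.626 gf 54.0 q7 2.09
shift [-0.061  0.951  0.304] n 3.0 turn [ 0.024 -0.    -0.103]
```

```bash
python3 -m handwheel '[-0.015,0.237,0,0,0,0,255, -0.015,0.237,0,0,0,0,255, -0.015,0.237,0,0,0,0,255, -0.015,0.237,0,0,0,0,255, 0,0,0,0.024,0,-0.103,255, 0,0,0,0,0,0,255, 0,0,0,0,0,0,255]' >/dev/null; python3 d.py .4725 .012 .039 1.618; python3 -c "
from station import robot
print(robot.get_obs()['eef_rot'])"
```

```text
t 77.65 pos [0.471 0.012 0.169] phi 1.615 F [ 0.569 -0.86  -2.206] M [-0.08   0.012  0.032] w 0.622 gf 54.0 q7 1.82
shift [-0.002 -0.009  0.863] n 2.6 turn [ 0.017  0.007 -0.004]
[-0.0688229   3.135758    0.02083932]
```

```bash
python3 -m handwheel '[-0.005,-0.005,0.2,0.015,0.005,0,255, 0,0,0.25,0,0,0,255, 0,0,0.2,0,0,0,255, 0,0,0.12,0,0,0,255, 0,0,0.03,0,0,0,255, 0,0,0,0,0,0,255, 0,0,0,0,0,0,255]' >/dev/null; python3 d.py .4725 .012 .038 1.618
python3 -m handwheel '[0,0,0.02,0,0,0,255, 0,0,0,0,0,0,255]' >/dev/null; python3 d.py
python3 -m handwheel '[0,0,0.02,0,0,0,255, 0,0,0,0,0,0,255]' >/dev/null; python3 d.py .4725 .012 .038 1.618
```

```text
t 78.35 pos [0.474 0.01  0.049] phi 1.615 F [-0.174  0.967 -2.827] M [-0.018 -0.03  -0.009] w 0.625 gf 53.9 q7 2.04
shift [0.012 0.012 0.075] n 0.2 turn [-0.005  0.003 -0.003]
t 78.55 pos [0.474 0.011 0.046] phi 1.617 F [-0.902 -0.441 -2.075] M [ 0.031 -0.056 -0.009] w 0.624 gf 53.9 q7 2.04
t 78.75 pos [0.473 0.011 0.042] phi 1.618 F [ 0.33   1.208 -1.446] M [-0.025  0.016  0.043] w 0.623 gf 53.9 q7 2.05
shift [0.004 0.007 0.026] n 0.1 turn [-0.006 -0.001 -0.   ]
```

```bash
python3 -m handwheel '[0,0,0.015,0,0,0,255, 0,0,0,0,0,0,255]' >/dev/null; python3 d.py
python3 -m handwheel '[0,0,0.013,0,0,0,255, 0,0,0,0,0,0,255]' >/dev/null; python3 d.py
```

```text
t 78.95 pos [0.473 0.011 0.039] phi 1.618 F [-0.024  0.875 -1.725] M [ 0.036  0.049 -0.016] w 0.619 gf 53.9 q7 2.05
t 79.15 pos [0.473 0.011 0.038] phi 1.617 F [-1.321  1.113 -0.025] M [0.108 0.06  0.032] w 0.622 gf 54.3 q7 2.05
```

Contact made. I'll release, retreat clear and check the scene.

```bash
python3 -m handwheel '[0,0,0,0,0,0,200, 0,0,0,0,0,0,0, 0,0,0,0,0,0,0, 0,0,0,0,0,0,0, 0,0,0,0,0,0,0, 0,0,-0.2,0,0,0,0, 0,0,-0.3,0,0,0,0, 0,0,-0.3,0,0,0,0]' >/dev/null
python3 -m handwheel '[0,0,-0.3,0,0,0,0, 0,0,-0.3,0,0,0,0, 0,0.33,0,0,0,0,0, 0,0.33,0,0,0,0,0, 0,0.33,0,0,0,0,0, 0,0.33,0,0,0,0,0, 0,0.33,0,0,0,0,0, 0,0.33,0,0,0,0,0]' >/dev/null
python3 -m handwheel '[0,0.33,0,0,0,0,0, 0,0.33,0,0,0,0,0, 0,0.2,0,0,0,0,0, 0,0,0,0,0,0,0, 0,0,0,0,0,0,0, 0,0,0,0,0,0,0]' >/dev/null; python3 d.py
sed -i 's/(.465,.0145,-.06)/(.4715,.012,.047)/' s.py; python3 s.py
python3 - <<'E'
import cv2,numpy as np
a=cv2.imread("pics/_top.png")[80:300,120:400];b=cv2.imread("pics/_side.png")[110:380,130:430]
cv2.imwrite("pics/j10.png",np.clip(np.hstack([cv2.resize(a,(400,314)),cv2.resize(b,(400,314))])*1.5,0,255).astype(np.uint8))
E
```

```text
t 81.35 pos [0.456 0.436 0.236] phi 1.616 F [0.981 0.451 0.104] M [ 0.009 -0.037  0.018] w 0.998 gf 0.0 q7 1.2
top tote_a 0.62 [204.9 156.8] [205.9918 156.9781] [0.6603 0.1677 0.0778] 0.07031463748290014
top reader 0.77 [248.3 209.5] [248.88   212.0079] [0.4742 0.0131 0.0297] 0.0807495741056218
side tote_a 0.74 [274.6 171. ] [274.2514 171.6516] [0.6606 0.1796 0.1227] 0.16199824003249172
side reader 0.57 [229.5 211.1] [230.3949 212.769 ] [0.474  0.0167 0.0254] 0.1197046719922537
```

View pics/j10.png

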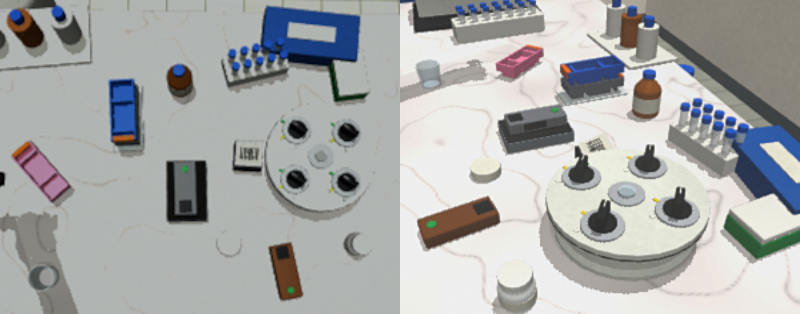

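The reader lies mid-rest at (187,190). The tote is stacked with its orange end at -x, the knobs are at green, and the bystanders are standing. The gripper is clear, so I'm handing in.

```bash
python3 -c "
from station import hand_in
print(hand_in())"
```

```text
the job is handed in; nothing more can be done
None
```

The job is handed in: all four knobs went to half, then against their stops in crisscross order; the one blue tote found is interlocked on the base after two reseats; the label was read square from about 95 mm for 2.8 s; the reader lies flat within about 3 mm of the middle of its rest; and the bystanders are standing.

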